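# Change the drilling vise over to the next batch of blanks

## Robot

A 6-joint arm with a two-finger parallel gripper is mounted at the origin on the work surface. World frame = base frame: x ahead of the robot, y to its left, z up, the work surface at z = 0. Lengths are in m, angles in rad, forces in N, time in s.
With the tool pointing down it reaches from about 0.35 to 0.775 m from the base axis. Payload 7.3 kg.
Tool frame: the origin (TCP) lies at the very end of the fingers, on their centre line; the grasp point (between the pads) lies 19 mm behind it (pinch_z is the distance from the TCP to the grasp point, in m); z points along the fingers, y is the line along which they close (so a half turn about z gives the same grasp; the last joint's range is limited). The gripper opens to 92 mm and grips with 3 to 60 N. Pads are 19 mm wide; open, the fingers measure 130 mm over their backs; the gripper's body (75 mm by 190 mm) begins 47 mm behind the grasp point.
Start: joints at [1.032, 0.342, 1.524, -0, 1.275, -0.146], TCP at [0.201, 0.485, 0.227] pointing down, gripper open.
Joint ranges: [-2.53, 2.53], [-0.77, 2.02], [0.04, 2.7], [-1, 4.14], [0.28, 2.66], [-3.11, 3.11]. Speed limits (rad/s): [2.57, 2.57, 3.14, 3.14, 3.14, 3.14].

## Interface

Orientations are given as [roll, pitch, yaw] about the fixed x, y, z axes, in that order (R = Rz(yaw) Ry(pitch) Rx(roll)).
In Python, from cell import * gives the robot as it stands.
- The arm moves only by the tool arm_command, never from a script. Its arguments are lists of equal length, an entry for each row: "fingers": the gripper command: -1 is fully open, 1 is shut, values between are in proportion; "travel": the shift along the tool's x, y, z in m, a list of three; "dr": the turn, a rotation vector about the tool's x, y, z in degrees, a list of three. In form: {"fingers": [fingers, ...], "travel": [[x, y, z], ...], "dr": [[wx, wy, wz], ...]}. A call has 1 to 8 rows; each row is the pose to reach, as a shift and turn from the pose commanded when the call began, along the tool's axes at that moment; what a row does not reach only later rows make up. A row lasts 1/12 s, in which the tool goes at most 41.7 mm and 7.16 degrees, less where a joint would pass 70% of its speed; a pose out of reach is approached as far as the arm can. A call with a gripper value outside its range is refused whole. The fingers move at their own pace and stop on an object; "squeeze" is the grip in N (left out, the last holds). Time passes only in rows, so rows that repeat a pose let the fingers close. It gives the time, the measured TCP pose, the force, the opening and the grip force at its end, in the units of the state.
- observe(): the state, without advancing time (a new reading comes with each control period).
- read_camera(name): name is "side" or "top" or "wrist"; returns a dict with "color" (384x512x3 uint8, blue, green, red), "z_map" (384x512 float32, m along the optical axis (not along the pixel's ray), 0 where there is no reading), "fx", "fy", "cx", "cy" (pixels), "k1" (the pictures are not rectified: a ray, as slopes to the right and down, at radius r is drawn at 1 + k1 r^2 times it, then the intrinsics apply), "R" (3x3) and "t" (3): a world point X has camera coordinates R X + t. Camera axes: x right, y down, z forward; pixel columns grow to the right and rows downward; lengths in m; the calibration is good to about 2 mm. A picture is of the moment at which its call begins.
- hand_in(): hands the job in; it is judged then, once.
The state is a dict: "time": time; "qpos": joint angles; "qvel": joint speeds; "joint_efforts": joint torques, N m; "tool_pos": TCP position; "tool_rot": TCP orientation; "contact_force": force on the tool from outside, world axes, zero at the start; "torque": the same for the moment, N m; "opening": finger opening in m; "grip_force": force on a finger pad.
Only numpy, scipy, OpenCV 4.12 (cv2) and the standard library are available. Lean on these libraries where they do the work, as an engineer would, in place of code of your own. Each camera call takes 0.05 s, during which the arm holds its last target. There are 200 camera calls.

## Task

Change the drilling vise over to the next batch: slide its jaw open, move both grey drilled blocks out into the blue tray, set every white blank on the parallels, each at a yellow station mark of its own, its 60 mm length across the jaws and its end against the fixed jaw, and push the sliding jaw home so that it clamps them all tightly. Only when they are clamped, lower the aluminium drilling template over the two locating pins until it lies flush on both posts. Leave the tin, the brush and the spray bottle where they are.

Things in the scene. Friction and masses are not known exactly. Their poses are not given: they have to be found in the camera images.
- vise: Blue drilling vise, fixed to the bench, place and yaw vary; origin on the bench under station2; x points from the sliding jaw (robot side) to the fixed jaw (far side), y along the jaws. Fixed jaw face at x = +30 mm, its back at +64; jaws 180 mm long, tops 80 mm above the bench. Two parallels: fixed bars along y, 10 mm thick, 20 mm high, at x = -18 and +18 mm, tops 50 mm above the bench.
- station2 (a point): Middle station: where the centre of a blank's underside belongs when clamped; on top of the parallels, 50 mm above the bench, 30 mm from the fixed jaw's face. Axes as the vise's. A yellow line across both jaw tops marks each station's y.
- station1 (a point): Station at y = -66 mm from station2 (same height and axes, same meaning).
- station3 (a point): Station at y = +66 mm from station2 (same height and axes, same meaning).
- jaw_grip (a point): Centre of the upper part of the sliding jaw's red upright grip, 118 mm above the bench, 50 mm behind the jaw's face: a post 16 mm thick along the vise's x and 50 mm wide along y, its top 20 mm above this point; the jaw top in front of it lies 38 mm below this point. Can be pinched from above across its 16 mm and slid along the vise's x.
- vise_jaw (a joint): Opening of the sliding jaw, m: gap between the jaws minus 60 mm; +0.055 fully open, -0.005 inner stop. At 0 it just touches 60 mm blocks set against the fixed jaw; at each station its face is a rubber-backed segment that gives 1 mm per 2 N, so -0.001 to -0.003 means clamped. It slides stiffly (8 N) and stays where left; a push of 15 to 20 N clamps. Starts 3 to 8 mm open.
- pin_left (a point): Left locating pin: centre of the top of its 22 mm thick steel post, 108 mm above the bench, at x = 0, y = +128 mm from station2. A pin 10 mm thick and 22 mm high with a tapered nose stands on it. Axes as the vise's. A clamped blank's top lies 6 mm below the post tops.
- pin_right (a point): Right locating pin, alike, at x = 0, y = -128 mm from station2.
- blank1_mid (a point): White polymer blank, 60 x 40 x 52 mm high (body x, y, z), about 0.16 kg; the point is at its centre, 26 mm above its underside; x is its 60 mm length, z up. Starts on the bench to the left of the vise, or is absent (then None); two or three are present.
- blank2_mid (a point): White polymer blank, 60 x 40 x 52 mm high (body x, y, z), about 0.16 kg; the point is at its centre, 26 mm above its underside; x is its 60 mm length, z up. Starts on the bench to the left of the vise, or is absent (then None); two or three are present.
- blank3_mid (a point): White polymer blank, 60 x 40 x 52 mm high (body x, y, z), about 0.16 kg; the point is at its centre, 26 mm above its underside; x is its 60 mm length, z up. Starts on the bench to the left of the vise, or is absent (then None); two or three are present.
- drilled1_mid (a point): Grey drilled block, two dark holes in its top, 60 x 40 x 52 mm high (body x, y, z), about 0.16 kg; the point is at its centre, 26 mm above its underside; x is its 60 mm length, z up. One of two, on the parallels in the vise at the start, against the fixed jaw, length along the vise's x, somewhere along the jaws.
- drilled2_mid (a point): Grey drilled block, two dark holes in its top, 60 x 40 x 52 mm high (body x, y, z), about 0.16 kg; the point is at its centre, 26 mm above its underside; x is its 60 mm length, z up. One of two, on the parallels in the vise at the start, against the fixed jaw, length along the vise's x, somewhere along the jaws.
- tray: Blue plastic tray for drilled blocks, fixed to the bench, 120 x 170 mm outside (x, y), 4 mm walls, 30 mm high, floor 4 mm thick, open above; origin under its centre.
- template_foot (a point): Aluminium drilling template, a plate 84 x 290 x 8 mm (x, y, z), 0.5 kg, with six brass bushes and two 13 mm holes at x = 0, y = +128 and -128 mm; either way round fits. The point is the centre of its underside; z up. Starts flat on the bench to the right.
- template_handle (a point): Centre of the black bow handle of the template, 45 mm above the plate's underside: a bar 14 mm square and 80 mm long along the plate's y, over the plate's centre, its underside 30 mm above the plate's top; the legs are at y = +33 and -33 mm.
- tin: Bystander: round paint tin, 80 mm thick, 105 mm high.
- brush: Bystander: hand brush, 180 mm long, lying on the bench beyond the vise.
- spray: Bystander: white bottle with a red cap, 66 mm thick, 180 mm high.
There are look-alikes about, which are no part of the job. What is shaped like the part that bears blank1_mid but turquoise is not meant.

How it is judged:
On the way, in this order (a step that is already met when the one before it is completed fails the run):
1. both drilled blocks in the tray, every white blank seated at a station against the fixed jaw and clamped by the sliding jaw, the template not yet on its pins (x of blank1_mid in the frame of station2 between -0.0025 and 0.0025 m and z of blank1_mid in the frame of station2 between 0.0235 and 0.0285 m and angle between the x axis of each of blank1_mid, blank2_mid, blank3_mid and the x axis of station2, either way round below 0.06 rad and angle between each of blank1_mid, blank2_mid, blank3_mid's own z axis and vertical below 0.06 rad and (horizontal distance between blank1_mid and station1 below 0.008 m or horizontal distance between blank1_mid and station2 below 0.008 m or horizontal distance between blank1_mid and station3 below 0.008 m) and x of blank2_mid in the frame of station2 between -0.0025 and 0.0025 m and z of blank2_mid in the frame of station2 between 0.0235 and 0.0285 m and (horizontal distance between blank2_mid and station1 below 0.008 m or horizontal distance between blank2_mid and station2 below 0.008 m or horizontal distance between blank2_mid and station3 below 0.008 m) and x of blank3_mid in the frame of station2 between -0.0025 and 0.0025 m and z of blank3_mid in the frame of station2 between 0.0235 and 0.0285 m and (horizontal distance between blank3_mid and station1 below 0.008 m or horizontal distance between blank3_mid and station2 below 0.008 m or horizontal distance between blank3_mid and station3 below 0.008 m) and contact force between vise_jaw and blank1 above 0.5 N and contact force between vise_jaw and blank2 above 0.5 N and contact force between vise_jaw and blank3 above 0.5 N and value of joint vise_jaw below 0.0015 m and x of drilled1_mid in the frame of tray between -0.056 and 0.056 m and y of drilled1_mid in the frame of tray between -0.081 and 0.081 m and z of each of drilled1_mid, drilled2_mid in the frame of tray below 0.042 m and x of drilled2_mid in the frame of tray between -0.056 and 0.056 m and y of drilled2_mid in the frame of tray between -0.081 and 0.081 m and horizontal distance between template_foot and station2 above 0.1 m), for 0.2 s.
2. the template flush on both posts over its pins (z of template_foot in the frame of pin_left between -0.002 and 0.002 m and x of template_foot in the frame of station2 between -0.004 and 0.004 m and y of template_foot in the frame of station2 between -0.004 and 0.004 m and angle between template_foot's own z axis and vertical below 0.02 rad and angle between the x axis of template_foot and the x axis of station2, either way round below 0.04 rad), for 0.2 s.
At the end, for the whole second after the job is handed in: Every blank on the parallels, against the fixed jaw (both within 2.5 mm), square within 0.06 rad, within 8 mm of a station and pressed by the jaw with over 0.5 N; template over both pins, flush within 2 mm, level within 0.02 rad; both drilled blocks in the tray (all of step 2 and x of blank1_mid in the frame of station2 between -0.0025 and 0.0025 m and z of blank1_mid in the frame of station2 between 0.0235 and 0.0285 m and angle between the x axis of each of blank1_mid, blank2_mid, blank3_mid and the x axis of station2, either way round below 0.06 rad and angle between each of blank1_mid, blank2_mid, blank3_mid's own z axis and vertical below 0.06 rad and (horizontal distance between blank1_mid and station1 below 0.008 m or horizontal distance between blank1_mid and station2 below 0.008 m or horizontal distance between blank1_mid and station3 below 0.008 m) and x of blank2_mid in the frame of station2 between -0.0025 and 0.0025 m and z of blank2_mid in the frame of station2 between 0.0235 and 0.0285 m and (horizontal distance between blank2_mid and station1 below 0.008 m or horizontal distance between blank2_mid and station2 below 0.008 m or horizontal distance between blank2_mid and station3 below 0.008 m) and x of blank3_mid in the frame of station2 between -0.0025 and 0.0025 m and z of blank3_mid in the frame of station2 between 0.0235 and 0.0285 m and (horizontal distance between blank3_mid and station1 below 0.008 m or horizontal distance between blank3_mid and station2 below 0.008 m or horizontal distance between blank3_mid and station3 below 0.008 m) and contact force between vise_jaw and blank1 above 0.5 N and contact force between vise_jaw and blank2 above 0.5 N and contact force between vise_jaw and blank3 above 0.5 N and value of joint vise_jaw below 0.0015 m and x of drilled1_mid in the frame of tray between -0.056 and 0.056 m and y of drilled1_mid in the frame of tray between -0.081 and 0.081 m and z of each of drilled1_mid, drilled2_mid in the frame of tray below 0.042 m and x of drilled2_mid in the frame of tray between -0.056 and 0.056 m and y of drilled2_mid in the frame of tray between -0.081 and 0.081 m); the robot touches nothing.
It fails at once if the tin is shifted by more than 30 mm (distance of tin from where it was at the start of the episode above 0.03 m).
It fails at once if the brush is shifted by more than 30 mm (distance of brush from where it was at the start of the episode above 0.03 m).
It fails at once if the spray is shifted by more than 30 mm (distance of spray from where it was at the start of the episode above 0.03 m).
Of blank1, blank2, blank3 only 2 to 3 are there at a start; the rules pass over those that are not, and their reading is None.
At some moment in a run one of blank1, blank2, blank3, template may be knocked a few centimetres aside while the robot is not near it.
It also fails if it takes over 208 s, if anything falls off the work surface, if the arm or the gripper's body presses on something with over 40 N, if the wrist force passes 120 N, or if a joint passes its speed limit or range.

## Working session

There is one attempt and no reset: what is moved stays moved. The work goes in short steps, Python scripts to look and compute and a tool call to move; the robot and the scene stay as the last step left them, time stands still between calls to the robot, and variables do not carry over. Pictures are saved under pics/ and viewed, at most 14 in all, crops included, and the job is handed in when it is done.

Besides the shell and the picture viewer there is one more tool, called after "Emit:" in YAML: its name, and indented under it one key for each argument. arm_command: Moves the arm, as the interface text tells. Its arguments: {"type":"object","properties":{"fingers":{"type":"array","items":{"type":"number"}},"travel":{"type":"array","items":{"type":"array","items":{"type":"number"}}},"dr":{"type":"array","items":{"type":"array","items":{"type":"number"}}},"squeeze":{"type":"number"}},"required":["fingers","travel","dr"]}

```bash
mkdir -p pics; ls; python3 - <<'E'
from cell import *
import cv2,numpy as np
print(observe())
ims=[]
for n in ("top","side"):
    c=read_camera(n); np.savez(f"{n}0.npz",**c); ims.append(c["color"]); print(n,c["fx"],c["cx"],c["cy"],c["k1"],c["R"].round(3).tolist(),np.round(c["t"],3))
    cv2.imwrite(f"pics/{n}0.png",cv2.resize(c["color"],(800,600)))
E
```

```text
pics
{'time': 0.0, 'qpos': array([ 1.03200718e+00,  3.42734222e-01,  1.52503969e+00, -1.12446995e-05,
        1.27539086e+00, -1.46025774e-01]), 'qvel': array([-7.25522308e-04, -2.75216040e-04,  1.42654260e-03, -1.58414706e-05,
        1.60543735e-04,  1.44251330e-04]), 'joint_efforts': array([ 4.27217556e-04, -4.31250143e+01, -2.44222766e+01,  7.18495063e-02,
        5.58418385e-02, -1.23923642e-04]), 'tool_pos': array([0.20071927, 0.48466477, 0.22603109]), 'tool_rot': array([-3.14003570e+00, -2.18116305e-04,  2.74883239e+00]), 'contact_force': array([-0.59661838,  0.31845932,  1.03092547]), 'torque': array([0.04239105, 0.02339041, 0.02979265]), 'grip_force': 0.0, 'opening': 0.09192773215528645}
top 355.7619368978056 255.29959522044405 189.19364390002204 0.030735943258960046 [[0.007, -1.0, 0.008], [-0.984, -0.008, -0.178], [0.178, -0.007, -0.984]] [-0.009  0.536  1.115]
side 427.2942566722211 256.5471183174927 190.0545396781574 -0.12594816825810043 [[0.982, -0.188, 0.012], [-0.137, -0.759, -0.636], [0.128, 0.623, -0.772]] [-0.515  0.115  1.37 ]
```

View pics/top0.png

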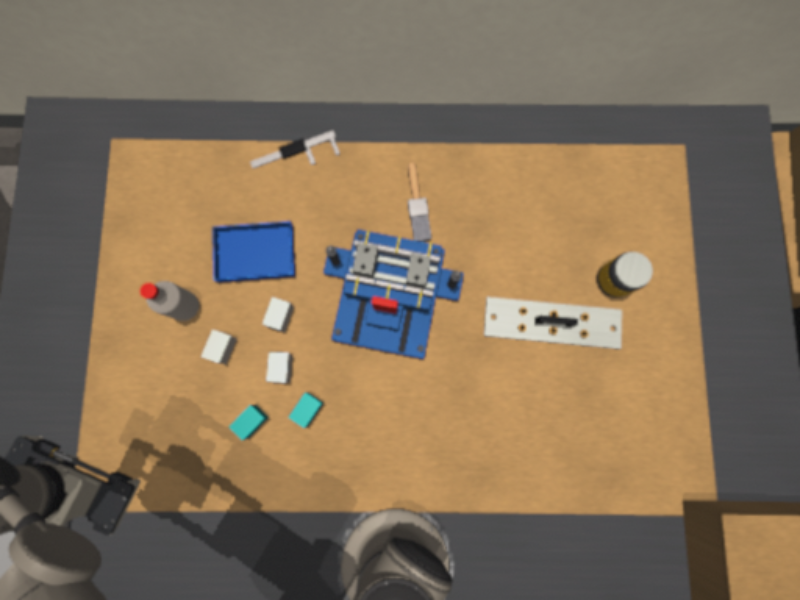

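View pics/side0.png

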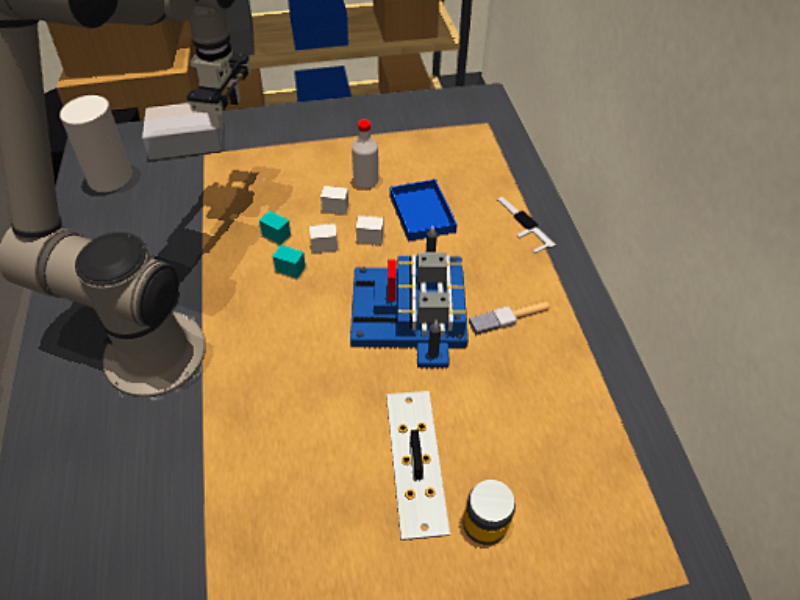

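Top view (800x600): white blanks are at (277,314), (218,347) and (278,367). Turquoise look-alikes are at (247,422) and (305,410); the white colour picks out the real ones. Grey drilled blocks are in the vise at (364,262) and (418,266), tray at (255,252), red grip at (384,305), pins at (332,255) and (455,280), template at (555,322). I'll measure these and check the blanks in a crop.

```bash
cat > h.py <<'E'
import numpy as np, cv2
def K(c): return np.array([[c["fx"],0,c["cx"]],[0,c["fy"],c["cy"]],[0,0,1.]])
def slopes(c,uv):
    d=np.array([float(c["k1"]),0,0,0,0])
    return cv2.undistortPoints(np.asarray(uv,float).reshape(-1,1,2),K(c),d)[:,0]
def plane(c,uv,z):
    s=slopes(c,uv); R=np.asarray(c["R"]); t=np.asarray(c["t"])
    o=-R.T@t; d=np.c_[s,np.ones(len(s))]@R
    return (o+d*((z-o[2])/d[:,2])[:,None])[:,:2]
def cloud(c):
    h,w=c["z_map"].shape; u,v=np.meshgrid(np.arange(w),np.arange(h))
    s=slopes(c,np.c_[u.ravel(),v.ravel()]); Z=c["z_map"].ravel()
    P=np.c_[s*Z[:,None],Z]; P=(P-np.asarray(c["t"]))@np.asarray(c["R"]); P[Z==0]=np.nan
    return P.reshape(h,w,3)
def hsv(c): return cv2.cvtColor(np.ascontiguousarray(c["color"]),cv2.COLOR_BGR2HSV)
def blobs(mask,amin=20):
    n,l,s,ce=cv2.connectedComponentsWithStats(mask.astype(np.uint8))
    return [np.argwhere(l==i)[:,::-1] for i in range(1,n) if s[i,4]>=amin]
def rect(xy):
    (cx,cy),(a,b),ang=cv2.minAreaRect(xy.astype(np.float32)*1000)
    if a<b: a,b,ang=b,a,ang+90
    return [round(cx/1000,4),round(cy/1000,4)],[round(a),round(b)],round((ang+90)%180-90,1)  # ang of long axis, world deg
def proj(c,X):
    return cv2.projectPoints(np.asarray(X,float).reshape(-1,1,3),cv2.Rodrigues(np.asarray(c["R"],float))[0],np.asarray(c["t"],float),K(c),np.array([float(c["k1"]),0,0,0,0]))[0][:,0]
E
python3 - <<'E'
from h import *
for n in ("top","side"):
    c=dict(np.load(n+"0.npz")); P=cloud(c); H=hsv(c); z=P[...,2]
    print(n,"bench z",np.nanmedian(z[(P[...,0]>.4)&(P[...,0]<.7)&(abs(P[...,1])<.3)]), "range", np.nanmin(P[...,0]),np.nanmax(P[...,0]))
    ws=(P[...,0]>.25)&(P[...,0]<.95)&(abs(P[...,1])<.6)
    def rep(nm,m,zp,amin=20):
        for b in blobs(m&ws,amin):
            q=P[b[:,1],b[:,0]]
            print(nm,b.mean(0).round(),len(b),"zmed",np.nanmedian(q[:,2]).round(3),"cloud",rect(q[:,:2]),"ray",rect(plane(c,b,zp)))
    white=(H[...,1]<50)&(H[...,2]>130)
    rep("blank",white&(z>.044)&(z<.060),.052,15)
    rep("turq",(abs(H[...,0].astype(int)-87)<8)&(H[...,1]>120)&(z>.044)&(z<.06),.052)
    rep("templ",white&(z>-.005)&(z<.016),.008,200)
    rep("grey",(H[...,1]<50)&(z>.094)&(z<.11),.102,15)
    rep("red",((H[...,0]<6)|(H[...,0]>174))&(H[...,1]>150)&(z>.12)&(z<.15),.138,8)
    rep("tray",(abs(H[...,0].astype(int)-110)<12)&(H[...,1]>120)&(z>.024)&(z<.036),.030,20)
    rep("pin",(z>.112)&(z<.14)&(H[...,1]<120),.13,3)
    rep("handle",(H[...,2]<70)&(z>.03)&(z<.06)&(P[...,1]<-.2),.052,8)
    rep("jawtop",(H[...,1]>100)&(z>.073)&(z<.087)&(P[...,0]>.5),.08,20)
    rep("yellow",(abs(H[...,0].astype(int)-27)<5)&(H[...,1]>60)&(z>.07)&(z<.09),.08,3)
c=dict(np.load("top0.npz")); 
cv2.imwrite("pics/crop0.png",cv2.resize(c["color"][130:300,110:310],(800,600),interpolation=cv2.INTER_CUBIC))
E
```

```text
top bench z 0.00384856484464429 range -0.06282943842959553 1.3194978320052113
blank [251. 167.] 65 zmed 0.05 cloud ([0.61, 0.0083], [65, 11], 80.0) ray ([0.6094, 0.0083], [65, 11], 79.6)
blank [249. 178.] 64 zmed 0.05 cloud ([0.5748, 0.0157], [67, 10], 78.8) ray ([0.5739, 0.0158], [67, 10], 78.9)
blank [275. 183.] 17 zmed 0.05 cloud ([0.5581, -0.069], [13, 12], 86.9) ray ([0.558, -0.069], [13, 10], -89.5)
blank [177. 200.] 225 zmed 0.052 cloud ([0.4963, 0.2499], [59, 40], -18.6) ray ([0.4962, 0.2491], [59, 40], -17.5)
blank [138. 221.] 234 zmed 0.052 cloud ([0.4283, 0.3693], [58, 39], -18.6) ray ([0.4282, 0.3689], [58, 40], -18.4)
blank [177. 235.] 235 zmed 0.052 cloud ([0.3861, 0.2416], [58, 40], -2.7) ray ([0.386, 0.2413], [58, 39], -2.3)
turq [195. 262.] 240 zmed 0.052 cloud ([0.3017, 0.1816], [58, 39], -32.6) ray ([0.3021, 0.1814], [58, 39], -32.4)
turq [158. 270.] 229 zmed 0.052 cloud ([0.2773, 0.2967], [60, 36], -43.8) ray ([0.2775, 0.296], [59, 36], -43.7)
templ [353. 206.] 1783 zmed 0.009 cloud ([0.4881, -0.3369], [293, 85], 84.7) ray ([0.4881, -0.3347], [290, 83], 84.9)
grey
[... 6336 characters left out ...]
0.6275, -0.053], [91, 32], 75.8)
yellow [258. 168.] 7 zmed 0.078 cloud ([0.5441, 0.0841], [20, 3], -4.1) ray ([0.5437, 0.083], [20, 0], -10.2)
yellow [290. 168.] 9 zmed 0.078 cloud ([0.65, 0.0663], [27, 4], -14.7) ray ([0.6494, 0.0641], [27, 0], -10.1)
yellow [260. 183.] 4 zmed 0.078 cloud ([0.5365, 0.0186], [10, 3], -23.2) ray ([0.536, 0.0173], [10, 0], -10.2)
yellow [290. 183.] 10 zmed 0.079 cloud ([0.6358, 0.0011], [30, 5], -11.0) ray ([0.6353, -0.0006], [29, 0], -10.2)
yellow [264. 199.] 4 zmed 0.079 cloud ([0.5388, -0.0491], [9, 4], 31.9) ray ([0.5383, -0.0498], [8, 3], 21.9)
yellow [292. 199.] 10 zmed 0.078 cloud ([0.626, -0.0649], [29, 4], -9.1) ray ([0.6258, -0.0663], [28, 0], -10.3)
```

View pics/crop0.png

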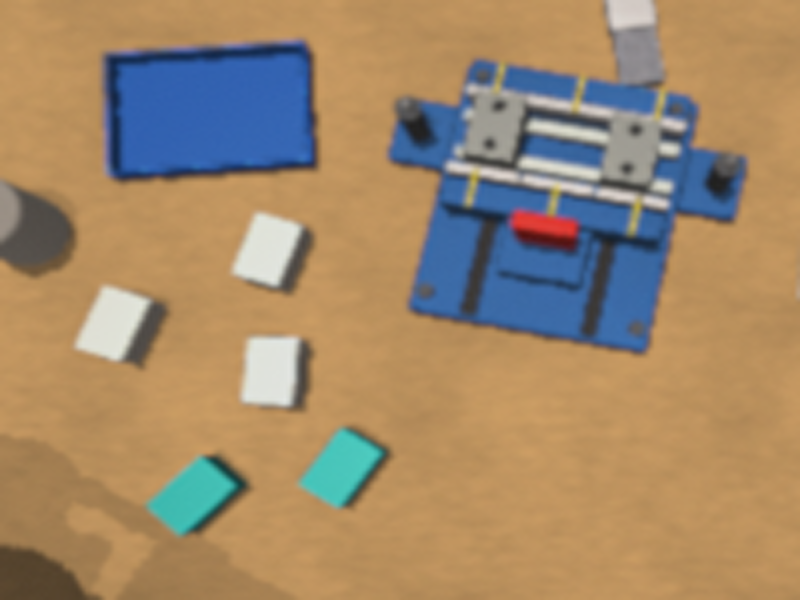

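The crop shows the white blanks at (270,250), (117,322) and (273,370). The turquoise look-alikes are at (197,497) and (343,467) and won't be touched. Three blanks are present. Vise origin is about (0.590, 0.0085), yaw about -10.8°. Next I'll write a move planner and fix the tray and spray bottle positions.

```bash
cat > plan.py <<'E'
from h import *
import math
VO=np.array([.5904,.0085]); VY=-10.8
def vw(x,y,o=None):
    o=VO if o is None else o
    a=math.radians(VY); return [float(o[0]+x*math.cos(a)-y*math.sin(a)), float(o[1]+x*math.sin(a)+y*math.cos(a))]
def plan(wps,start=None):
    """wps: (x,y,z,yaw_deg) list; prints per-call relative shift (tool axes), turn, rows"""
    if start is None:
        from cell import observe
        s=observe(); start=[*s["tool_pos"],math.degrees(s["tool_rot"][2])]
        print("at",np.round(start,4),"rp",np.round(s["tool_rot"][:2],4),"t",round(s["time"],2),"F",np.round(s["contact_force"],1),"open",round(s["opening"],4),"grip",round(s["grip_force"],1))
    cur=np.array(start,float)
    for w in wps:
        w=np.array(w,float); d=w-cur; d[3]=(d[3]+180)%360-180
        n=max(np.linalg.norm(d[:3])/.040,abs(d[3])/7.0); k=max(1,math.ceil(n/8-1e-9))
        for i in range(k):
            e=d/k; a=math.radians(cur[3]); 
            t=[e[0]*math.cos(a)+e[1]*math.sin(a), e[0]*math.sin(a)-e[1]*math.cos(a), -e[2]]
            print("travel",np.round(t,4).tolist(),"dr",[0,0,round(-e[3],1)],"rows",math.ceil(n/k),"->",np.round(cur+e,3).tolist()); cur=cur+e
E
python3 - <<'E'
from plan import *
c=dict(np.load("top0.npz")); P=cloud(c);H=hsv(c)
m=(abs(H[...,0].astype(int)-112)<14)&(H[...,1]>120)
q=(P[...,0]>.5)&(P[...,0]<.75)&(P[...,1]>.17)&(P[...,1]<.43)
b=max(blobs(m&q,50),key=len); print("tray rim",rect(plane(c,b,.03)),"floor",rect(plane(c,b,.0)))
s=dict(np.load("side0.npz"))
for n,cc in (("top",c),("side",s)):
    H=hsv(cc);PP=cloud(cc); b=max(blobs(((H[...,0]<6)|(H[...,0]>174))&(H[...,1]>150)&(PP[...,1]>.3)&(PP[...,2]>.1),5),key=len); print("cap",n,PP[b[:,1],b[:,0]].mean(0),rect(plane(cc,b,.178)))
g=vw(-.085,0)
print(g)
plan([(*g,.30,79.2)])
E
```

```text
tray rim ([0.6337, 0.3089], [167, 119], -85.0) floor ([0.6415, 0.3168], [171, 123], -85.0)
cap top [0.51833531 0.45615312 0.17912578] ([0.5196, 0.4567], [29, 26], -89.5)
cap side [0.51714582 0.45188368 0.17552417] ([0.5162, 0.4491], [38, 26], 81.1)
[0.5069055836880615, 0.024427411739786596]
at [  0.2008   0.4847   0.2261 157.4933] rp [-3.1403e+00 -2.0000e-04] t 0.1 F [ 0.8 -0.2 -0.1] open 0.0919 grip 0.0
travel [-0.2295, -0.154, -0.0369] dr [0, 0, np.float64(39.1)] rows 7 -> [0.354, 0.255, 0.263, 118.347]
travel [-0.2752, 0.0254, -0.0369] dr [0, 0, np.float64(39.1)] rows 7 -> [0.507, 0.024, 0.3, 79.2]
```

Emit:
arm_command:
  fingers: [-1, -1, -1, -1, -1, -1, -1, -1]
  travel:
    - [-0.2295, -0.154, -0.037]
    - [-0.2295, -0.154, -0.037]
    - [-0.2295, -0.154, -0.037]
    - [-0.2295, -0.154, -0.037]
    - [-0.2295, -0.154, -0.037]
    - [-0.2295, -0.154, -0.037]
    - [-0.2295, -0.154, -0.037]
    - [-0.2295, -0.154, -0.037]
  dr:
    - [0, 0, 39.1]
    - [0, 0, 39.1]
    - [0, 0, 39.1]
    - [0, 0, 39.1]
    - [0, 0, 39.1]
    - [0, 0, 39.1]
    - [0, 0, 39.1]
    - [0, 0, 39.1]

```text
time: 0.77
tool_pos: [0.3567, 0.2513, 0.2643]
tool_rot: [3.14, 0.002, 2.061]
contact_force: [-0.8, 0.6, 0.5]
opening: 0.0917
grip_force: 0.0
```

Emit:
arm_command:
  fingers: [-1, -1, -1, -1, -1, -1, -1, -1]
  travel:
    - [-0.275, 0.0255, -0.037]
    - [-0.275, 0.0255, -0.037]
    - [-0.275, 0.0255, -0.037]
    - [-0.275, 0.0255, -0.037]
    - [-0.275, 0.0255, -0.037]
    - [-0.275, 0.0255, -0.037]
    - [-0.275, 0.0255, -0.037]
    - [-0.275, 0.0255, -0.037]
  dr:
    - [0, 0, 39.1]
    - [0, 0, 39.1]
    - [0, 0, 39.1]
    - [0, 0, 39.1]
    - [0, 0, 39.1]
    - [0, 0, 39.1]
    - [0, 0, 39.1]
    - [0, 0, 39.1]

```text
time: 1.43
tool_pos: [0.5097, 0.0213, 0.3003]
tool_rot: [3.141, 0.001, 1.379]
contact_force: [-0.8, -0.1, -0.4]
opening: 0.092
grip_force: 0.0
```

```bash
python3 - <<'E'
from plan import *
from cell import *
c=read_camera("wrist"); np.savez("w1.npz",**c); cv2.imwrite("pics/w1.png",cv2.resize(c["color"],(800,600)))
P=cloud(c);H=hsv(c);z=P[...,2]; print(c["fx"],c["k1"], (-np.asarray(c["R"]).T@c["t"]).round(3))
def rep(nm,m,zp,amin=20):
    for b in blobs(m,amin):
        q=P[b[:,1],b[:,0]]; print(nm,b.mean(0).round(),len(b),np.nanmedian(q[:,2]).round(3),rect(plane(c,b,zp)))
rep("red",((H[...,0]<6)|(H[...,0]>174))&(H[...,1]>150)&(z>.128)&(z<.15),.138,40)
rep("grey",(H[...,1]<60)&(z>.096)&(z<.106)&(H[...,2]>60),.102,150)
rep("pin",(z>.105)&(z<.14)&(H[...,1]<120),.13,30)
rep("yellow",(abs(H[...,0].astype(int)-27)<6)&(H[...,1]>60)&(z>.07)&(z<.09),.08,10)
plan([])
E
```

```text
292.1419102522097 -0.03610667115989957 [0.524 0.099 0.46 ]
red [253. 169.] 570 0.139 ([0.5085, 0.0263], [50, 15], 79.0)
grey [324. 115.] 1662 0.103 ([0.6028, 0.0664], [61, 37], -10.7)
grey [319. 201.] 1335 0.103 ([0.5819, -0.0402], [61, 41], -11.0)
pin [330.  51.] 346 0.11 ([0.6103, 0.1324], [22, 19], 14.7)
pin [317. 256.] 204 0.11 ([0.5655, -0.1023], [21, 20], -11.3)
yellow [277. 108.] 105 0.082 ([0.549, 0.0841], [34, 6], -10.9)
yellow [361. 109.] 84 0.082 ([0.654, 0.0641], [28, 4], -10.6)
yellow [279. 160.] 13 0.083 ([0.5397, 0.0183], [13, 3], -5.2)
yellow [355. 160.] 63 0.082 ([0.6386, -0.0008], [32, 4], -10.9)
yellow [276. 207.] 49 0.082 ([0.5251, -0.0455], [32, 3], -11.1)
yellow [352. 207.] 46 0.082 ([0.6297, -0.066], [28, 4], -8.1)
at [5.08200e-01 2.36000e-02 3.00000e-01 7.91091e+01] rp [-3.1407e+00 -1.0000e-04] t 1.48 F [-0.9 -0.5 -0.8] open 0.0918 grip 0.0
```

View pics/w1.png

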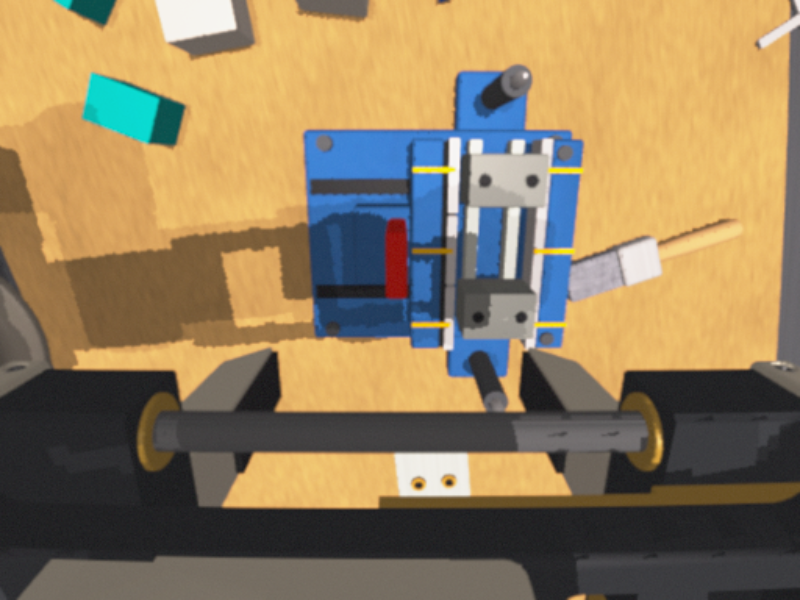

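The wrist picture shows the red grip at (396,258), grey blocks at (508,180) and (497,308), and pin tops at (516,78) and (495,398). This agrees with the top view to 2 mm. Next: pinch the grip and slide the jaw open.

Emit:
arm_command:
  fingers: [-0.3, -0.3, -0.3, -0.3, -0.3, -0.3, -0.3, -0.3]
  travel:
    - [0.002, -0.001, 0.0]
    - [0.002, -0.001, 0.08]
    - [0.002, -0.001, 0.12]
    - [0.002, -0.001, 0.16]
    - [0.002, -0.001, 0.18]
    - [0.002, -0.001, 0.201]
    - [0.002, -0.001, 0.201]
    - [0.002, -0.001, 0.201]
  dr:
    - [0, 0, 0]
    - [0, 0, 0]
    - [0, 0, 0]
    - [0, 0, 0]
    - [0, 0, 0]
    - [0, 0, 0]
    - [0, 0, 0]
    - [0, 0, 0]

```text
time: 2.15
tool_pos: [0.5051, 0.0289, 0.0992]
tool_rot: [-3.138, 0.0, 1.386]
contact_force: [0.3, 0.2, 0.2]
opening: 0.0595
grip_force: 0.0
```

Emit:
arm_command:
  fingers: [0.8, 0.8, 0.8, 0.8, 0.8, 0.8]
  travel:
    - [0, 0, 0]
    - [0, 0, 0]
    - [0, 0, 0]
    - [0, 0, 0]
    - [0, 0, 0]
    - [0, 0, 0]
  dr:
    - [0, 0, 0]
    - [0, 0, 0]
    - [0, 0, 0]
    - [0, 0, 0]
    - [0, 0, 0]
    - [0, 0, 0]
  squeeze: 40

```text
time: 2.65
tool_pos: [0.5069, 0.0272, 0.1004]
tool_rot: [3.14, -0.0, 1.384]
contact_force: [0.3, 0.2, 0.5]
opening: 0.024
grip_force: 0.0
```

Emit:
arm_command:
  fingers: [0.8, 0.8, 0.8, 0.8]
  travel:
    - [0, 0, 0]
    - [0, 0, 0]
    - [0, 0, 0]
    - [0, 0, 0]
  dr:
    - [0, 0, 0]
    - [0, 0, 0]
    - [0, 0, 0]
    - [0, 0, 0]

```text
time: 2.98
tool_pos: [0.5077, 0.027, 0.1001]
tool_rot: [3.139, -0.0, 1.384]
contact_force: [5.0, -0.7, 0.0]
opening: 0.0157
grip_force: 40.0
```

Emit:
arm_command:
  fingers: [0.8, 0.8, 0.8, 0.8, 0.8, 0.8, 0.8, 0.8]
  travel:
    - [0, -0.007, 0]
    - [0, -0.014, 0]
    - [0, -0.021, 0]
    - [0, -0.028, 0]
    - [0, -0.035, 0]
    - [0, -0.042, 0]
    - [0, -0.048, 0]
    - [0, -0.048, 0]
  dr:
    - [0, 0, 0]
    - [0, 0, 0]
    - [0, 0, 0]
    - [0, 0, 0]
    - [0, 0, 0]
    - [0, 0, 0]
    - [0, 0, 0]
    - [0, 0, 0]

```text
time: 3.65
tool_pos: [0.4599, 0.0363, 0.1001]
tool_rot: [3.14, -0.0, 1.384]
contact_force: [3.6, 0.1, 2.4]
opening: 0.0161
grip_force: 40.0
```

```bash
python3 - <<'E'
from plan import *
from cell import *
plan([])
c=read_camera("top"); P=cloud(c);H=hsv(c);z=P[...,2]
for b in blobs((abs(H[...,0].astype(int)-27)<6)&(H[...,1]>60)&(z>.07)&(z<.09),4): print(b.mean(0).round(),rect(plane(c,b,.08)))
E
```

```text
at [4.59900e-01 3.63000e-02 1.00100e-01 7.92779e+01] rp [ 3.1397e+00 -5.0000e-04] t 3.65 F [3.6 0.1 2.4] open 0.0161 grip 40.0
[234. 152.] ([0.6524, 0.0638], [28, 4], -12.7)
[254. 158.] ([0.6342, 0.0006], [24, 4], -8.8)
[275. 159.] ([0.6284, -0.066], [24, 4], -13.8)
```

Jaw is open about 53 mm. Next, release, lift and pick drilled block 1.

```bash
python3 - <<'E'
from plan import *
s=[.4600,.0363,.1001,79.28]
plan([(.46,.0363,.2,79.28),(.602,.065,.2,169.2),(.602,.065,.079,169.2)],s)
print("tray1"); plan([(.602,.065,.2,169.2),(.6305,.349,.2,185),(.6305,.349,.034,185)],[.602,.065,.079,169.2])
print("b2"); plan([(.6305,.349,.16,185),(.581,-.042,.18,169.2),(.581,-.042,.079,169.2)],[.6305,.349,.034,185])
print("tray2"); plan([(.581,-.042,.2,169.2),(.6373,.271,.2,185),(.6373,.271,.034,185)],[.581,-.042,.079,169.2])
E
```

```text
travel [0.0, 0.0, -0.0999] dr [0, 0, np.float64(-0.0)] rows 3 -> [0.46, 0.036, 0.2, 79.28]
travel [0.0273, 0.0671, -0.0] dr [0, 0, np.float64(-45.0)] rows 7 -> [0.531, 0.051, 0.2, 124.24]
travel [-0.0281, 0.0668, -0.0] dr [0, 0, np.float64(-45.0)] rows 7 -> [0.602, 0.065, 0.2, 169.2]
travel [0.0, 0.0, 0.121] dr [0, 0, np.float64(-0.0)] rows 4 -> [0.602, 0.065, 0.079, 169.2]
tray1
travel [0.0, 0.0, -0.121] dr [0, 0, np.float64(-0.0)] rows 4 -> [0.602, 0.065, 0.2, 169.2]
travel [0.0252, 0.2843, -0.0] dr [0, 0, np.float64(-15.8)] rows 8 -> [0.63, 0.349, 0.2, 185.0]
travel [-0.0, 0.0, 0.166] dr [0, 0, np.float64(-0.0)] rows 5 -> [0.63, 0.349, 0.034, 185.0]
b2
travel [-0.0, 0.0, -0.126] dr [0, 0, np.float64(-0.0)] rows 4 -> [0.63, 0.349, 0.16, 185.0]
travel [0.0417, -0.1926, -0.01] dr [0, 0, np.float64(7.9)] rows 5 -> [0.606, 0.154, 0.17, 177.1]
travel [0.0148, -0.1965, -0.01] dr [0, 0, np.float64(7.9)] rows 5 -> [0.581, -0.042, 0.18, 169.2]
travel [-0.0, -0.0, 0.101] dr [0, 0, np.float64(-0.0)] rows 3 -> [0.581, -0.042, 0.079, 169.2]
tray2
travel [0.0, 0.0, -0.121] dr [0, 0, np.float64(-0.0)] rows 4 -> [0.581, -0.042, 0.2, 169.2]
travel [0.0033, 0.318, -0.0] dr [0, 0, np.float64(-15.8)] rows 8 -> [0.637, 0.271, 0.2, 185.0]
travel [-0.0, 0.0, 0.166] dr [0, 0, np.float64(-0.0)] rows 5 -> [0.637, 0.271, 0.034, 185.0]
```

Emit:
arm_command:
  fingers: [-0.26, -0.26, -0.26, -0.26, -0.26, -0.26, -0.26]
  travel:
    - [0, 0, 0]
    - [0, 0, 0]
    - [0, 0, 0]
    - [0, 0, -0.035]
    - [0, 0, -0.075]
    - [0, 0, -0.1]
    - [0, 0, -0.1]
  dr:
    - [0, 0, 0]
    - [0, 0, 0]
    - [0, 0, 0]
    - [0, 0, 0]
    - [0, 0, 0]
    - [0, 0, 0]
    - [0, 0, 0]

```text
time: 4.28
tool_pos: [0.4619, 0.0361, 0.2046]
tool_rot: [3.133, -0.001, 1.384]
contact_force: [1.0, 0.9, -0.6]
opening: 0.0563
grip_force: 0.0
```

Emit:
arm_command:
  fingers: [-0.26, -0.26, -0.26, -0.26, -0.26, -0.26, -0.26]
  travel:
    - [0.0273, 0.067, 0]
    - [0.0273, 0.067, 0]
    - [0.0273, 0.067, 0]
    - [0.0273, 0.067, 0]
    - [0.0273, 0.067, 0]
    - [0.0273, 0.067, 0]
    - [0.0273, 0.067, 0]
  dr:
    - [0, 0, -45]
    - [0, 0, -45]
    - [0, 0, -45]
    - [0, 0, -45]
    - [0, 0, -45]
    - [0, 0, -45]
    - [0, 0, -45]

```text
time: 4.87
tool_pos: [0.5296, 0.0506, 0.1985]
tool_rot: [-3.14, -0.002, 2.176]
contact_force: [-0.3, -0.3, 0.4]
opening: 0.0577
grip_force: 0.0
```

Emit:
arm_command:
  fingers: [-0.26, -0.26, -0.26, -0.26, -0.26, -0.26, -0.26, -0.26]
  travel:
    - [-0.028, 0.067, 0]
    - [-0.028, 0.067, 0]
    - [-0.028, 0.067, 0]
    - [-0.028, 0.067, 0]
    - [-0.028, 0.067, 0]
    - [-0.028, 0.067, 0]
    - [-0.028, 0.067, 0]
    - [-0.028, 0.067, 0]
  dr:
    - [0, 0, -45]
    - [0, 0, -45]
    - [0, 0, -45]
    - [0, 0, -45]
    - [0, 0, -45]
    - [0, 0, -45]
    - [0, 0, -45]
    - [0, 0, -45]

```text
time: 5.53
tool_pos: [0.6009, 0.0652, 0.1984]
tool_rot: [-3.141, -0.002, 2.956]
contact_force: [0.3, 0.6, -0.1]
opening: 0.0582
grip_force: 0.0
```

```bash
python3 - <<'E'
from plan import *
from cell import *
c=read_camera("wrist"); np.savez("w2.npz",**c); cv2.imwrite("pics/w2.png",cv2.resize(c["color"],(800,600)))
P=cloud(c);H=hsv(c);z=P[...,2]
for b in blobs((H[...,1]<60)&(z>.096)&(z<.107)&(H[...,2]>60),150): print(b.mean(0).round(),len(b),rect(plane(c,b,.102)))
plan([(.602,.065,.2,169.2)])
E
```

```text
[139. 190.] 2703 ([0.5817, -0.0408], [61, 42], -11.1)
[258. 190.] 2614 ([0.6018, 0.0665], [61, 40], -11.0)
at [6.010000e-01 6.520000e-02 1.986000e-01 1.692305e+02] rp [-3.1413e+00 -2.0000e-03] t 5.58 F [0.3 0.3 0.5] open 0.0577 grip 0.0
travel [-0.0011, -0.0, -0.0014] dr [0, 0, np.float64(0.0)] rows 1 -> [0.602, 0.065, 0.2, 169.2]
```

Emit:
arm_command:
  fingers: [-0.26, -0.26, -0.26, -0.26, -0.26]
  travel:
    - [0, 0.001, 0.04]
    - [0, 0.001, 0.08]
    - [0, 0.001, 0.11]
    - [0, 0.001, 0.12]
    - [0, 0.001, 0.12]
  dr:
    - [0, 0, 0]
    - [0, 0, 0]
    - [0, 0, 0]
    - [0, 0, 0]
    - [0, 0, 0]

```text
time: 6.0
tool_pos: [0.5997, 0.0662, 0.0767]
tool_rot: [-3.141, -0.006, 2.954]
contact_force: [0.5, -0.6, -0.1]
opening: 0.0581
grip_force: 0.0
```

Emit:
arm_command:
  fingers: [0.5, 0.5, 0.5, 0.5, 0.5]
  travel:
    - [0, 0, 0]
    - [0, 0, 0]
    - [0, 0, 0]
    - [0, 0, 0]
    - [0, 0, 0]
  dr:
    - [0, 0, 0]
    - [0, 0, 0]
    - [0, 0, 0]
    - [0, 0, 0]
    - [0, 0, 0]
  squeeze: 25

```text
time: 6.42
tool_pos: [0.603, 0.0662, 0.0819]
tool_rot: [3.141, 0.004, 2.955]
contact_force: [-0.5, 0.9, 6.9]
opening: 0.0399
grip_force: 25.0
```

Emit:
arm_command:
  fingers: [0.5, 0.5, 0.5, 0.5, 0.5]
  travel:
    - [0, 0, -0.01]
    - [0, 0, -0.04]
    - [0, 0, -0.08]
    - [0, 0, -0.12]
    - [0, 0, -0.12]
  dr:
    - [0, 0, 0]
    - [0, 0, 0]
    - [0, 0, 0]
    - [0, 0, 0]
    - [0, 0, 0]

```text
time: 6.83
tool_pos: [0.6053, 0.0662, 0.2094]
tool_rot: [3.139, 0.015, 2.955]
contact_force: [1.1, -0.2, -0.5]
opening: 0.04
grip_force: 25.0
```

Emit:
arm_command:
  fingers: [0.5, 0.5, 0.5, 0.5, 0.5, 0.5, 0.5, 0.5]
  travel:
    - [0.025, 0.283, 0]
    - [0.025, 0.283, 0]
    - [0.025, 0.283, 0]
    - [0.025, 0.283, 0]
    - [0.025, 0.283, 0]
    - [0.025, 0.283, 0]
    - [0.025, 0.283, 0]
    - [0.025, 0.283, 0]
  dr:
    - [0, 0, -15.8]
    - [0, 0, -15.8]
    - [0, 0, -15.8]
    - [0, 0, -15.8]
    - [0, 0, -15.8]
    - [0, 0, -15.8]
    - [0, 0, -15.8]
    - [0, 0, -15.8]

```text
time: 7.5
tool_pos: [0.628, 0.3561, 0.199]
tool_rot: [3.139, -0.0, -3.046]
contact_force: [-0.3, -0.2, -1.2]
opening: 0.04
grip_force: 25.0
```

Emit:
arm_command:
  fingers: [0.5, 0.5]
  travel:
    - [0, 0, 0]
    - [0, 0, 0]
  dr:
    - [0, 0, 0]
    - [0, 0, 0]

```text
time: 7.67
tool_pos: [0.6294, 0.3487, 0.1996]
tool_rot: [-3.141, -0.001, -3.052]
contact_force: [0.1, -0.4, -2.0]
opening: 0.0397
grip_force: 25.0
```

```bash
python3 - <<'E'
from plan import *
from cell import *
c=read_camera("wrist"); cv2.imwrite("pics/w3.png",cv2.resize(c["color"],(640,480)))
H=hsv(c);P=cloud(c)
m=(abs(H[...,0].astype(int)-112)<14)&(H[...,1]>120)
for b in blobs(m,400): print(b.min(0),b.max(0),rect(plane(c,b,.03)))
plan([(.6305,.349,.034,185)])
E
```

```text
[0 0] [101 198] ([0.5813, 0.1141], [235, 117], -8.4)
[148 122] [299 222] ([0.6355, 0.3125], [169, 119], -85.0)
at [   0.6297    0.3479    0.1999 -174.9488] rp [-3.141e+00 -3.000e-04] t 7.72 F [-1.3  0.2 -1.4] open 0.0402 grip 25.0
travel [-0.0009, 0.001, 0.1659] dr [0, 0, np.float64(0.1)] rows 5 -> [0.63, 0.349, 0.034, -175.0]
```

View pics/w3.png

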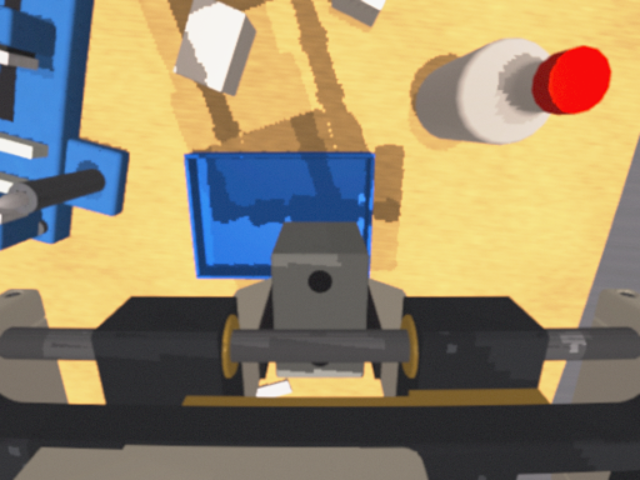

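The picture shows the held block centred at (320,300), over the left half of the tray, whose rim spans (190,153) to (373,277). Lower and release it, then fetch block 2.

Emit:
arm_command:
  fingers: [0.5, 0.5, 0.5, 0.5, 0.5, 0.5, 0.5]
  travel:
    - [0, 0.001, 0.04]
    - [0, 0.001, 0.08]
    - [0, 0.001, 0.12]
    - [0, 0.001, 0.145]
    - [0, 0.001, 0.16]
    - [0, 0.001, 0.166]
    - [0, 0.001, 0.166]
  dr:
    - [0, 0, 0]
    - [0, 0, 0]
    - [0, 0, 0]
    - [0, 0, 0]
    - [0, 0, 0]
    - [0, 0, 0]
    - [0, 0, 0]

```text
time: 8.3
tool_pos: [0.6295, 0.3477, 0.0345]
tool_rot: [-3.141, -0.001, -3.055]
contact_force: [0.6, -0.1, -1.3]
opening: 0.0399
grip_force: 25.0
```

Emit:
arm_command:
  fingers: [-0.1, -0.1, -0.1, -0.1, -0.1, -0.1, -0.1, -0.1]
  travel:
    - [0, 0, 0]
    - [0, 0, 0]
    - [0, 0, 0]
    - [0, 0, -0.02]
    - [0, 0, -0.06]
    - [0, 0, -0.1]
    - [0, 0, -0.126]
    - [0, 0, -0.126]
  dr:
    - [0, 0, 0]
    - [0, 0, 0]
    - [0, 0, 0]
    - [0, 0, 0]
    - [0, 0, 0]
    - [0, 0, 0]
    - [0, 0, 0]
    - [0, 0, 0]

```text
time: 8.97
tool_pos: [0.6328, 0.351, 0.1685]
tool_rot: [3.137, 0.013, -3.053]
contact_force: [0.6, 0.1, 1.3]
opening: 0.0502
grip_force: 0.0
```

Emit:
arm_command:
  fingers: [-0.26, -0.26, -0.26, -0.26, -0.26]
  travel:
    - [0.0417, -0.193, -0.02]
    - [0.0417, -0.193, -0.02]
    - [0.0417, -0.193, -0.02]
    - [0.0417, -0.193, -0.02]
    - [0.0417, -0.193, -0.02]
  dr:
    - [0, 0, 7.9]
    - [0, 0, 7.9]
    - [0, 0, 7.9]
    - [0, 0, 7.9]
    - [0, 0, 7.9]

```text
time: 9.38
tool_pos: [0.6045, 0.1509, 0.18]
tool_rot: [-3.141, 0.0, 3.092]
contact_force: [-0.1, -0.1, -0.6]
opening: 0.0577
grip_force: 0.0
```

Emit:
arm_command:
  fingers: [-0.26, -0.26, -0.26, -0.26, -0.26, -0.26, -0.26]
  travel:
    - [0.015, -0.196, 0]
    - [0.015, -0.196, 0]
    - [0.015, -0.196, 0]
    - [0.015, -0.196, 0]
    - [0.015, -0.196, 0]
    - [0.015, -0.196, 0]
    - [0.015, -0.196, 0]
  dr:
    - [0, 0, 7.9]
    - [0, 0, 7.9]
    - [0, 0, 7.9]
    - [0, 0, 7.9]
    - [0, 0, 7.9]
    - [0, 0, 7.9]
    - [0, 0, 7.9]

```text
time: 9.97
tool_pos: [0.5803, -0.0428, 0.1797]
tool_rot: [3.141, 0.0, 2.951]
contact_force: [0.4, 0.2, 0.9]
opening: 0.0578
grip_force: 0.0
```

```bash
python3 - <<'E'
from plan import *
plan([(.5815,-.041,.18,169.2),(.5815,-.041,.079,169.2)])
E
```

```text
at [ 5.803000e-01 -4.280000e-02  1.797000e-01  1.690779e+02] rp [3.1413e+00 1.0000e-04] t 9.97 F [0.4 0.2 0.9] open 0.0578 grip 0.0
travel [-0.0008, 0.002, -0.0003] dr [0, 0, np.float64(-0.1)] rows 1 -> [0.582, -0.041, 0.18, 169.2]
travel [0.0, 0.0, 0.101] dr [0, 0, np.float64(-0.0)] rows 3 -> [0.582, -0.041, 0.079, 169.2]
```

Emit:
arm_command:
  fingers: [-0.26, -0.26, -0.26, -0.26, -0.26]
  travel:
    - [-0.001, 0.002, 0.03]
    - [-0.001, 0.002, 0.06]
    - [-0.001, 0.002, 0.09]
    - [-0.001, 0.002, 0.101]
    - [-0.001, 0.002, 0.101]
  dr:
    - [0, 0, 0]
    - [0, 0, 0]
    - [0, 0, 0]
    - [0, 0, 0]
    - [0, 0, 0]

```text
time: 10.38
tool_pos: [0.5802, -0.0376, 0.0758]
tool_rot: [3.141, -0.006, 2.956]
contact_force: [-1.0, -0.3, 0.2]
opening: 0.0578
grip_force: 0.0
```

Emit:
arm_command:
  fingers: [0.5, 0.5, 0.5, 0.5, 0.5]
  travel:
    - [0, 0, 0]
    - [0, 0, 0]
    - [0, 0, 0]
    - [0, 0, 0]
    - [0, 0, 0]
  dr:
    - [0, 0, 0]
    - [0, 0, 0]
    - [0, 0, 0]
    - [0, 0, 0]
    - [0, 0, 0]
  squeeze: 25

```text
time: 10.8
tool_pos: [0.5832, -0.0394, 0.0807]
tool_rot: [3.141, 0.004, 2.955]
contact_force: [0.3, 0.9, 5.8]
opening: 0.0399
grip_force: 25.0
```

Emit:
arm_command:
  fingers: [0.5, 0.5, 0.5, 0.5, 0.5]
  travel:
    - [0, 0, -0.01]
    - [0, 0, -0.04]
    - [0, 0, -0.08]
    - [0, 0, -0.12]
    - [0, 0, -0.12]
  dr:
    - [0, 0, 0]
    - [0, 0, 0]
    - [0, 0, 0]
    - [0, 0, 0]
    - [0, 0, 0]

```text
time: 11.22
tool_pos: [0.5855, -0.04, 0.208]
tool_rot: [-3.142, 0.015, 2.955]
contact_force: [1.9, 0.1, -0.6]
opening: 0.0396
grip_force: 25.0
```

Emit:
arm_command:
  fingers: [0.5, 0.5, 0.5, 0.5, 0.5, 0.5, 0.5, 0.5]
  travel:
    - [0.003, 0.317, 0]
    - [0.003, 0.317, 0]
    - [0.003, 0.317, 0]
    - [0.003, 0.317, 0]
    - [0.003, 0.317, 0]
    - [0.003, 0.317, 0]
    - [0.003, 0.317, 0]
    - [0.003, 0.317, 0]
  dr:
    - [0, 0, -15.8]
    - [0, 0, -15.8]
    - [0, 0, -15.8]
    - [0, 0, -15.8]
    - [0, 0, -15.8]
    - [0, 0, -15.8]
    - [0, 0, -15.8]
    - [0, 0, -15.8]

```text
time: 11.88
tool_pos: [0.6373, 0.2771, 0.1989]
tool_rot: [3.14, 0.0, -3.05]
contact_force: [-0.1, -0.6, -1.8]
opening: 0.0398
grip_force: 25.0
```

Emit:
arm_command:
  fingers: [0.5, 0.5, 0.5]
  travel:
    - [0, 0, 0]
    - [0, 0, 0]
    - [0, 0, 0]
  dr:
    - [0, 0, 0]
    - [0, 0, 0]
    - [0, 0, 0]

```text
time: 12.13
tool_pos: [0.6376, 0.272, 0.1986]
tool_rot: [-3.141, -0.001, -3.053]
contact_force: [-0.0, -0.4, -1.4]
opening: 0.0399
grip_force: 25.0
```

```bash
python3 - <<'E'
from plan import *
from cell import *
c=read_camera("wrist"); 
P=cloud(c);H=hsv(c);z=P[...,2]
for n,C in (("wrist",c),("top",read_camera("top"))):
  P=cloud(C);H=hsv(C);z=P[...,2]
  for b in blobs((H[...,1]<70)&(z>.048)&(z<.064)&(H[...,2]>40)&(P[...,0]>.3)&(P[...,1]>.18),40): print(n,b.mean(0).round(),len(b),rect(plane(C,b,.052)), "V",np.median(H[b[:,1],b[:,0],2]))
plan([(.6373,.271,.034,185)])
E
```

```text
wrist [247.  33.] 2817 ([0.4971, 0.2507], [61, 40], -17.2) V 247.0
wrist [381.   2.] 102 ([0.4605, 0.3722], [19, 6], -83.9) V 247.0
wrist [428.  80.] 533 ([0.5218, 0.4377], [61, 27], 9.0) V 128.0
wrist [326. 175.] 2067 ([0.6289, 0.3475], [61, 42], 4.7) V 131.0
top [177. 200.] 214 ([0.4961, 0.249], [59, 40], -17.5) V 224.5
top [179. 231.] 114 ([0.3952, 0.2371], [38, 32], 0.3) V 175.5
at [   0.638     0.2712    0.199  -175.0003] rp [-3.1413e+00 -1.0000e-04] t 12.23 F [ 0.2  0.3 -1. ] open 0.0397 grip 25.0
travel [0.0007, -0.0001, 0.165] dr [0, 0, np.float64(-0.0)] rows 5 -> [0.637, 0.271, 0.034, -175.0]
```

```bash
python3 - <<'E'
from plan import *
plan([(.637,.271,.16,185),(.4966,.25,.16,162.5),(.4966,.25,.029,162.5)],[.6373,.271,.034,185])
E
```

```text
travel [0.0003, 0.0, -0.126] dr [0, 0, np.float64(-0.0)] rows 4 -> [0.637, 0.271, 0.16, 185.0]
travel [0.1417, -0.0087, -0.0] dr [0, 0, np.float64(22.5)] rows 4 -> [0.497, 0.25, 0.16, 162.5]
travel [0.0, 0.0, 0.131] dr [0, 0, np.float64(-0.0)] rows 4 -> [0.497, 0.25, 0.029, 162.5]
```

Emit:
arm_command:
  fingers: [0.5, 0.5, 0.5, 0.5, 0.5, 0.5, 0.5]
  travel:
    - [0, 0.001, 0.04]
    - [0, 0.001, 0.08]
    - [0, 0.001, 0.12]
    - [0, 0.001, 0.145]
    - [0, 0.001, 0.16]
    - [0, 0.001, 0.165]
    - [0, 0.001, 0.165]
  dr:
    - [0, 0, 0]
    - [0, 0, 0]
    - [0, 0, 0]
    - [0, 0, 0]
    - [0, 0, 0]
    - [0, 0, 0]
    - [0, 0, 0]

```text
time: 12.82
tool_pos: [0.6374, 0.2719, 0.0339]
tool_rot: [-3.141, -0.002, -3.055]
contact_force: [0.2, 0.6, -1.6]
opening: 0.0397
grip_force: 25.0
```

Emit:
arm_command:
  fingers: [-0.1, -0.1, -0.1, -0.1, -0.1, -0.1, -0.1, -0.1]
  travel:
    - [0, 0, 0]
    - [0, 0, 0]
    - [0, 0, 0]
    - [0, 0, -0.02]
    - [0, 0, -0.06]
    - [0, 0, -0.1]
    - [0, 0, -0.126]
    - [0, 0, -0.126]
  dr:
    - [0, 0, 0]
    - [0, 0, 0]
    - [0, 0, 0]
    - [0, 0, 0]
    - [0, 0, 0]
    - [0, 0, 0]
    - [0, 0, 0]
    - [0, 0, 0]

```text
time: 13.48
tool_pos: [0.6411, 0.2746, 0.1683]
tool_rot: [3.139, 0.014, -3.053]
contact_force: [1.5, 1.1, 1.4]
opening: 0.0506
grip_force: 0.0
```

Emit:
arm_command:
  fingers: [-0.3, -0.3, -0.3, -0.3, -0.3, -0.3, -0.3]
  travel:
    - [0.1417, -0.009, 0]
    - [0.1417, -0.009, 0]
    - [0.1417, -0.009, 0]
    - [0.1417, -0.009, 0]
    - [0.1417, -0.009, 0]
    - [0.1417, -0.009, 0]
    - [0.1417, -0.009, 0]
  dr:
    - [0, 0, 22.5]
    - [0, 0, 22.5]
    - [0, 0, 22.5]
    - [0, 0, 22.5]
    - [0, 0, 22.5]
    - [0, 0, 22.5]
    - [0, 0, 22.5]

```text
time: 14.07
tool_pos: [0.4987, 0.2524, 0.1602]
tool_rot: [3.14, 0.002, 2.838]
contact_force: [0.9, -0.1, 0.9]
opening: 0.0596
grip_force: 0.0
```

```bash
cat > look.py <<'E'
from plan import *
from cell import *
def blanks(n="wrist",zlo=.046,zhi=.060,zp=.052,amin=150,save=None):
    c=read_camera(n); P=cloud(c);H=hsv(c);z=P[...,2]
    if save: cv2.imwrite(save,cv2.resize(c["color"],(640,480)))
    for b in blobs((H[...,1]<70)&(z>zlo)&(z<zhi)&(H[...,2]>90)&(P[...,0]>.3),amin): print(n,b.mean(0).round(),len(b),rect(plane(c,b,zp)),"V",np.median(H[b[:,1],b[:,0],2]))
E
python3 - <<'E'
from look import *
blanks(); blanks("top",amin=40)
plan([(.4966,.25,.029,162.5)])
E
```

```text
wrist [206.  68.] 3437 ([0.3864, 0.2429], [60, 40], -2.4) V 242.0
wrist [361.  71.] 3520 ([0.4279, 0.3692], [60, 42], -19.5) V 247.0
wrist [448. 136.] 615 ([0.5084, 0.4396], [62, 29], -27.2) V 120.0
wrist [254. 183.] 2541 ([0.4959, 0.2508], [61, 39], -16.8) V 158.0
wrist [308. 303.] 742 ([0.6437, 0.2672], [45, 35], 74.7) V 190.0
top [172. 158.] 191 ([0.6364, 0.2705], [58, 39], 2.5) V 157.0
top [253. 167.] 177 ([0.6077, 0.0048], [179, 12], 78.9) V 209.0
top [250. 178.] 172 ([0.5731, 0.0116], [179, 11], 78.9) V 214.0
top [180. 236.] 126 ([0.3861, 0.2375], [59, 35], -4.7) V 216.0
at [4.988000e-01 2.522000e-01 1.597000e-01 1.625865e+02] rp [3.141e+00 8.000e-04] t 14.17 F [0.2 0.4 1. ] open 0.0599 grip 0.0
travel [0.0014, -0.0028, 0.1307] dr [0, 0, np.float64(0.1)] rows 4 -> [0.497, 0.25, 0.029, 162.5]
```

Emit:
arm_command:
  fingers: [-0.3, -0.3, -0.3, -0.3, -0.3, -0.3]
  travel:
    - [0.002, -0.002, 0.035]
    - [0.002, -0.002, 0.07]
    - [0.002, -0.002, 0.105]
    - [0.002, -0.002, 0.125]
    - [0.002, -0.002, 0.131]
    - [0.002, -0.002, 0.131]
  dr:
    - [0, 0, 0]
    - [0, 0, 0]
    - [0, 0, 0]
    - [0, 0, 0]
    - [0, 0, 0]
    - [0, 0, 0]

```text
time: 14.67
tool_pos: [0.4947, 0.2505, 0.0268]
tool_rot: [-3.14, -0.003, 2.838]
contact_force: [0.7, -0.7, 0.7]
opening: 0.0598
grip_force: 0.0
```

Emit:
arm_command:
  fingers: [0.5, 0.5, 0.5, 0.5, 0.5]
  travel:
    - [0, 0, 0]
    - [0, 0, 0]
    - [0, 0, 0]
    - [0, 0, 0]
    - [0, 0, 0]
  dr:
    - [0, 0, 0]
    - [0, 0, 0]
    - [0, 0, 0]
    - [0, 0, 0]
    - [0, 0, 0]
  squeeze: 25

```text
time: 15.08
tool_pos: [0.496, 0.2513, 0.0302]
tool_rot: [3.14, 0.003, 2.838]
contact_force: [0.2, -0.4, 6.1]
opening: 0.0399
grip_force: 25.0
```

```bash
sed -i 's/^VO=.*/VO=np.array([.591,.0085]); VY=-11.0/' plan.py; python3 - <<'E'
from look import *
print([np.round(vw(-.002,y),4).tolist() for y in (-.066,0,.066)])
plan([]);s=[.4959,.2504,.029,162.5]
print("use s");s1=vw(-.002,-.066)
plan([(s[0],s[1],.2,162.5),(*s1,.2,169),(*s1,.082,169)],s)
E
```

```text
[[0.5764, -0.0559], [0.589, 0.0089], [0.6016, 0.0737]]
at [4.960000e-01 2.513000e-01 3.020000e-02 1.626005e+02] rp [3.1397e+00 2.6000e-03] t 15.08 F [ 0.2 -0.4  6.1] open 0.0399 grip 25.0
use s
travel [0.0, 0.0, -0.171] dr [0, 0, np.float64(-0.0)] rows 5 -> [0.496, 0.25, 0.2, 162.5]
travel [-0.1689, -0.2679, -0.0] dr [0, 0, np.float64(-6.5)] rows 8 -> [0.576, -0.056, 0.2, 169.0]
travel [0.0, 0.0, 0.118] dr [0, 0, np.float64(-0.0)] rows 3 -> [0.576, -0.056, 0.082, 169.0]
```

Emit:
arm_command:
  fingers: [0.5, 0.5, 0.5, 0.5, 0.5, 0.5]
  travel:
    - [0, 0, -0.035]
    - [0, 0, -0.07]
    - [0, 0, -0.11]
    - [0, 0, -0.15]
    - [0, 0, -0.171]
    - [0, 0, -0.171]
  dr:
    - [0, 0, 0]
    - [0, 0, 0]
    - [0, 0, 0]
    - [0, 0, 0]
    - [0, 0, 0]
    - [0, 0, 0]

```text
time: 15.58
tool_pos: [0.4973, 0.2518, 0.2057]
tool_rot: [3.135, 0.009, 2.838]
contact_force: [1.1, -0.2, -1.4]
opening: 0.0397
grip_force: 25.0
```

Emit:
arm_command:
  fingers: [0.5, 0.5, 0.5, 0.5, 0.5, 0.5, 0.5, 0.5]
  travel:
    - [-0.169, -0.268, 0]
    - [-0.169, -0.268, 0]
    - [-0.169, -0.268, 0]
    - [-0.169, -0.268, 0]
    - [-0.169, -0.268, 0]
    - [-0.169, -0.268, 0]
    - [-0.169, -0.268, 0]
    - [-0.169, -0.268, 0]
  dr:
    - [0, 0, -6.5]
    - [0, 0, -6.5]
    - [0, 0, -6.5]
    - [0, 0, -6.5]
    - [0, 0, -6.5]
    - [0, 0, -6.5]
    - [0, 0, -6.5]
    - [0, 0, -6.5]

```text
time: 16.25
tool_pos: [0.5759, -0.0592, 0.1984]
tool_rot: [-3.141, -0.001, 2.949]
contact_force: [0.5, 0.6, -1.3]
opening: 0.0398
grip_force: 25.0
```

Emit:
arm_command:
  fingers: [0.5, 0.5, 0.5]
  travel:
    - [0, 0, 0]
    - [0, 0, 0]
    - [0, 0, 0]
  dr:
    - [0, 0, 0]
    - [0, 0, 0]
    - [0, 0, 0]

```text
time: 16.5
tool_pos: [0.5753, -0.0547, 0.1987]
tool_rot: [3.141, -0.002, 2.951]
contact_force: [0.8, 0.5, -1.6]
opening: 0.0399
grip_force: 25.0
```

```bash
python3 - <<'E'
from look import *
blanks(zlo=.195,zhi=.235,zp=.223,save="pics/w4.png")
plan([(*vw(-.002,-.066),.080,169)])
E
```

```text
wrist [256. 229.] 6737 ([0.5578, -0.0515], [69, 41], 79.0) V 136.0
wrist [256. 297.] 981 ([0.5991, -0.0596], [38, 9], 79.2) V 137.0
at [ 5.75400e-01 -5.42000e-02  1.99000e-01  1.69148e+02] rp [ 3.141e+00 -1.700e-03] t 16.55 F [-0.4  0.3 -0.9] open 0.04 grip 25.0
travel [-0.0014, -0.0015, 0.119] dr [0, 0, np.float64(0.1)] rows 3 -> [0.576, -0.056, 0.08, 169.0]
```

View pics/w4.png

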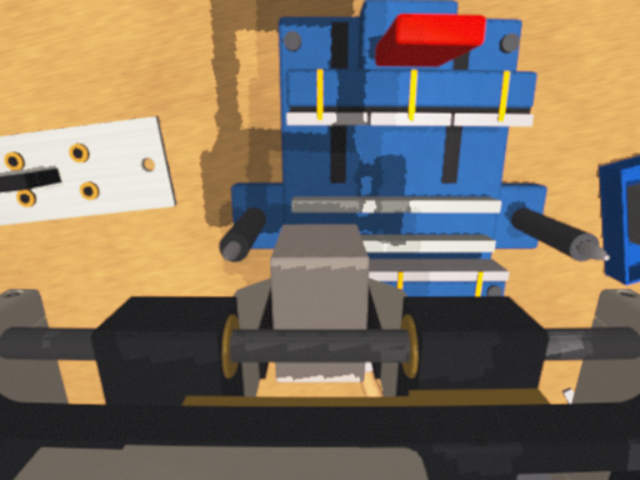

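The held blank is at (320,310), between the right pin at (235,245) and the station line, as planned. Lower it, release with a small opening, lift, then go to the blank at (0.386, 0.243).

Emit:
arm_command:
  fingers: [0.5, 0.5, 0.5, 0.5, 0.5, 0.5]
  travel:
    - [0.001, -0.001, 0.035]
    - [0.001, -0.001, 0.07]
    - [0.001, -0.001, 0.1]
    - [0.001, -0.001, 0.113]
    - [0.001, -0.001, 0.119]
    - [0.001, -0.001, 0.119]
  dr:
    - [0, 0, 0]
    - [0, 0, 0]
    - [0, 0, 0]
    - [0, 0, 0]
    - [0, 0, 0]
    - [0, 0, 0]

```text
time: 17.05
tool_pos: [0.5739, -0.0543, 0.0805]
tool_rot: [3.141, -0.002, 2.954]
contact_force: [1.1, 0.4, -1.7]
opening: 0.0402
grip_force: 25.0
```

```bash
python3 - <<'E'
from look import *
plan([])
v=vw(-.004,-.066)
plan([(*v,.18,169),(.3864,.2425,.16,177.5),(.3864,.2425,.029,177.5)],[*v,.08,169])
E
```

```text
at [ 5.739000e-01 -5.430000e-02  8.050000e-02  1.692326e+02] rp [ 3.1412e+00 -2.3000e-03] t 17.05 F [ 1.1  0.4 -1.7] open 0.0402 grip 25.0
travel [0.0, 0.0, -0.1] dr [0, 0, np.float64(-0.0)] rows 3 -> [0.574, -0.056, 0.18, 169.0]
travel [0.1207, 0.1283, 0.01] dr [0, 0, np.float64(-4.2)] rows 5 -> [0.48, 0.093, 0.17, 173.25]
travel [0.1109, 0.1369, 0.01] dr [0, 0, np.float64(-4.2)] rows 5 -> [0.386, 0.242, 0.16, 177.5]
travel [-0.0, 0.0, 0.131] dr [0, 0, np.float64(-0.0)] rows 4 -> [0.386, 0.242, 0.029, 177.5]
```

Emit:
arm_command:
  fingers: [-0.06, -0.06, -0.06, -0.06, -0.06, -0.06, -0.06, -0.06]
  travel:
    - [0, 0, 0.001]
    - [0, 0, 0.001]
    - [0, 0, 0.001]
    - [0, 0, -0.01]
    - [0, 0, -0.04]
    - [0, 0, -0.08]
    - [0, 0, -0.1]
    - [0, 0, -0.1]
  dr:
    - [0, 0, 0]
    - [0, 0, 0]
    - [0, 0, 0]
    - [0, 0, 0]
    - [0, 0, 0]
    - [0, 0, 0]
    - [0, 0, 0]
    - [0, 0, 0]

```text
time: 17.72
tool_pos: [0.5777, -0.0568, 0.1874]
tool_rot: [-3.141, 0.011, 2.951]
contact_force: [0.2, -0.0, 0.6]
opening: 0.0486
grip_force: 0.0
```

Emit:
arm_command:
  fingers: [-0.3, -0.3, -0.3, -0.3, -0.3]
  travel:
    - [0.1207, 0.128, 0]
    - [0.1207, 0.128, 0]
    - [0.1207, 0.128, 0]
    - [0.1207, 0.128, 0]
    - [0.1207, 0.128, 0]
  dr:
    - [0, 0, -4.2]
    - [0, 0, -4.2]
    - [0, 0, -4.2]
    - [0, 0, -4.2]
    - [0, 0, -4.2]

```text
time: 18.13
tool_pos: [0.4768, 0.0962, 0.1809]
tool_rot: [3.14, -0.003, 3.027]
contact_force: [0.1, -0.5, 0.6]
opening: 0.0598
grip_force: 0.0
```

Emit:
arm_command:
  fingers: [-0.3, -0.3, -0.3, -0.3, -0.3, -0.3, -0.3, -0.3]
  travel:
    - [0.111, 0.137, 0]
    - [0.111, 0.137, 0]
    - [0.111, 0.137, 0]
    - [0.111, 0.137, 0.01]
    - [0.111, 0.137, 0.02]
    - [0.111, 0.137, 0.02]
    - [0.111, 0.137, 0.02]
    - [0.111, 0.137, 0.02]
  dr:
    - [0, 0, -4.2]
    - [0, 0, -4.2]
    - [0, 0, -4.2]
    - [0, 0, -4.2]
    - [0, 0, -4.2]
    - [0, 0, -4.2]
    - [0, 0, -4.2]
    - [0, 0, -4.2]

```text
time: 18.8
tool_pos: [0.3873, 0.2407, 0.1612]
tool_rot: [3.142, 0.001, 3.097]
contact_force: [0.8, -0.8, -0.2]
opening: 0.0599
grip_force: 0.0
```

```bash
python3 - <<'E'
from look import *
blanks(); blanks("side",zlo=.085,zhi=.108,zp=.102,amin=60)
plan([(.3864,.2425,.029,177.5)])
E
```

```text
wrist [258. 184.] 2513 ([0.3857, 0.2427], [60, 40], -2.6) V 145.0
wrist [387. 214.] 1993 ([0.4246, 0.3694], [56, 44], -19.0) V 246.0
side [443. 112.] 1082 ([1.3006, 0.4395], [1424, 31], 89.9) V 146.0
side [233. 101.] 70 ([0.5092, 0.4255], [55, 45], -16.7) V 101.0
side [276. 197.] 224 ([0.5714, -0.0677], [58, 51], -10.3) V 246.0
side [315. 320.] 574 ([0.5831, -0.4741], [72, 70], -11.3) V 233.0
at [3.876000e-01 2.405000e-01 1.613000e-01 1.773853e+02] rp [3.1413e+00 1.1000e-03] t 18.9 F [ 0.4 -0.7  0.2] open 0.0594 grip 0.0
travel [0.0013, 0.002, 0.1323] dr [0, 0, np.float64(-0.1)] rows 4 -> [0.386, 0.242, 0.029, 177.5]
```

Emit:
arm_command:
  fingers: [-0.3, -0.3, -0.3, -0.3, -0.3, -0.3]
  travel:
    - [0.002, 0.002, 0.035]
    - [0.002, 0.002, 0.07]
    - [0.002, 0.002, 0.105]
    - [0.002, 0.002, 0.125]
    - [0.002, 0.002, 0.132]
    - [0.002, 0.002, 0.132]
  dr:
    - [0, 0, 0]
    - [0, 0, 0]
    - [0, 0, 0]
    - [0, 0, 0]
    - [0, 0, 0]
    - [0, 0, 0]

```text
time: 19.4
tool_pos: [0.3844, 0.2424, 0.0277]
tool_rot: [-3.14, -0.003, 3.096]
contact_force: [0.0, -1.2, 0.6]
opening: 0.0596
grip_force: 0.0
```

Emit:
arm_command:
  fingers: [0.5, 0.5, 0.5, 0.5, 0.5]
  travel:
    - [0, 0, 0]
    - [0, 0, 0]
    - [0, 0, 0]
    - [0, 0, 0]
    - [0, 0, 0]
  dr:
    - [0, 0, 0]
    - [0, 0, 0]
    - [0, 0, 0]
    - [0, 0, 0]
    - [0, 0, 0]
  squeeze: 25

```text
time: 19.82
tool_pos: [0.3854, 0.2438, 0.03]
tool_rot: [3.141, 0.003, 3.098]
contact_force: [-0.4, -0.4, 8.0]
opening: 0.04
grip_force: 25.0
```

```bash
python3 - <<'E'
from look import *
plan([])
v=vw(-.004,-.000)
plan([(.3857,.2425,.2,177.4),(*v,.2,169),(*v,.08,169)],[.3857,.2425,.029,177.4])
E
```

```text
at [3.854000e-01 2.438000e-01 3.000000e-02 1.775031e+02] rp [3.1405e+00 2.6000e-03] t 19.82 F [-0.4 -0.4  8. ] open 0.04 grip 25.0
travel [0.0, 0.0, -0.171] dr [0, 0, np.float64(-0.0)] rows 5 -> [0.386, 0.242, 0.2, 177.4]
travel [-0.2117, -0.2239, -0.0] dr [0, 0, np.float64(8.4)] rows 8 -> [0.587, 0.009, 0.2, 169.0]
travel [-0.0, -0.0, 0.12] dr [0, 0, np.float64(-0.0)] rows 3 -> [0.587, 0.009, 0.08, 169.0]
```

Emit:
arm_command:
  fingers: [0.5, 0.5, 0.5, 0.5, 0.5, 0.5]
  travel:
    - [0, 0, -0.035]
    - [0, 0, -0.07]
    - [0, 0, -0.11]
    - [0, 0, -0.15]
    - [0, 0, -0.171]
    - [0, 0, -0.171]
  dr:
    - [0, 0, 0]
    - [0, 0, 0]
    - [0, 0, 0]
    - [0, 0, 0]
    - [0, 0, 0]
    - [0, 0, 0]

```text
time: 20.32
tool_pos: [0.3867, 0.2445, 0.205]
tool_rot: [3.137, 0.01, 3.098]
contact_force: [0.6, -0.5, -2.1]
opening: 0.0395
grip_force: 25.0
```

Emit:
arm_command:
  fingers: [0.5, 0.5, 0.5, 0.5, 0.5, 0.5, 0.5, 0.5]
  travel:
    - [-0.212, -0.224, 0]
    - [-0.212, -0.224, 0]
    - [-0.212, -0.224, 0]
    - [-0.212, -0.224, 0]
    - [-0.212, -0.224, 0]
    - [-0.212, -0.224, 0]
    - [-0.212, -0.224, 0]
    - [-0.212, -0.224, 0]
  dr:
    - [0, 0, 8.4]
    - [0, 0, 8.4]
    - [0, 0, 8.4]
    - [0, 0, 8.4]
    - [0, 0, 8.4]
    - [0, 0, 8.4]
    - [0, 0, 8.4]
    - [0, 0, 8.4]

```text
time: 20.98
tool_pos: [0.5885, 0.006, 0.1978]
tool_rot: [-3.14, -0.0, 2.948]
contact_force: [-1.8, -0.4, -1.4]
opening: 0.0396
grip_force: 25.0
```

Emit:
arm_command:
  fingers: [0.5, 0.5, 0.5]
  travel:
    - [0, 0, 0]
    - [0, 0, 0]
    - [0, 0, 0]
  dr:
    - [0, 0, 0]
    - [0, 0, 0]
    - [0, 0, 0]

```text
time: 21.23
tool_pos: [0.5853, 0.0112, 0.1986]
tool_rot: [3.141, -0.003, 2.952]
contact_force: [0.4, 1.0, -3.4]
opening: 0.0398
grip_force: 25.0
```

```bash
python3 - <<'E'
from look import *
blanks(zlo=.094,zhi=.108,zp=.102,amin=60);plan([(*vw(-.004,-.000),.080,169)])
E
```

```text
wrist [184. 191.] 2828 ([0.5738, -0.0542], [62, 42], -10.8) V 161.0
at [5.85300e-01 1.15000e-02 1.99000e-01 1.69155e+02] rp [ 3.1413e+00 -1.9000e-03] t 21.28 F [ 0.1  0.  -1.4] open 0.0398 grip 25.0
travel [-0.0021, -0.0019, 0.119] dr [0, 0, np.float64(0.2)] rows 3 -> [0.587, 0.009, 0.08, 169.0]
```

Emit:
arm_command:
  fingers: [0.5, 0.5, 0.5, 0.5, 0.5, 0.5]
  travel:
    - [-0.001, -0.002, 0.035]
    - [-0.001, -0.002, 0.07]
    - [-0.001, -0.002, 0.1]
    - [-0.001, -0.002, 0.113]
    - [-0.001, -0.002, 0.119]
    - [-0.001, -0.002, 0.119]
  dr:
    - [0, 0, 0]
    - [0, 0, 0]
    - [0, 0, 0]
    - [0, 0, 0]
    - [0, 0, 0]
    - [0, 0, 0]

```text
time: 21.78
tool_pos: [0.5855, 0.0098, 0.0806]
tool_rot: [3.142, -0.002, 2.953]
contact_force: [-0.1, 0.2, -1.9]
opening: 0.04
grip_force: 25.0
```

```bash
python3 - <<'E'
from look import *
plan([])
v=vw(-.004,0)
a=math.radians(-19.2); B=np.array([.427,.3692])-.010*np.array([math.cos(a),math.sin(a)])
print(B)
plan([(*v,.18,169),(*B,.22,168),(*B,.03,168)],[*v,.08,169])
E
```

```text
at [5.855000e-01 9.800000e-03 8.060000e-02 1.692039e+02] rp [ 3.1416e+00 -2.4000e-03] t 21.78 F [-0.1  0.2 -1.9] open 0.04 grip 25.0
[0.41755624 0.37248867]
travel [0.0, 0.0, -0.1] dr [0, 0, np.float64(-0.0)] rows 3 -> [0.587, 0.009, 0.18, 169.0]
travel [0.1179, 0.1621, -0.02] dr [0, 0, np.float64(0.5)] rows 6 -> [0.502, 0.191, 0.2, 168.5]
travel [0.1193, 0.1611, -0.02] dr [0, 0, np.float64(0.5)] rows 6 -> [0.418, 0.372, 0.22, 168.0]
travel [0.0, 0.0, 0.19] dr [0, 0, np.float64(-0.0)] rows 5 -> [0.418, 0.372, 0.03, 168.0]
```

Emit:
arm_command:
  fingers: [-0.06, -0.06, -0.06, -0.06, -0.06, -0.06, -0.06, -0.06]
  travel:
    - [0, 0, 0.001]
    - [0, 0, 0.001]
    - [0, 0, 0.001]
    - [0, 0, -0.01]
    - [0, 0, -0.04]
    - [0, 0, -0.08]
    - [0, 0, -0.1]
    - [0, 0, -0.1]
  dr:
    - [0, 0, 0]
    - [0, 0, 0]
    - [0, 0, 0]
    - [0, 0, 0]
    - [0, 0, 0]
    - [0, 0, 0]
    - [0, 0, 0]
    - [0, 0, 0]

```text
time: 22.45
tool_pos: [0.59, 0.008, 0.1876]
tool_rot: [3.141, 0.011, 2.951]
contact_force: [0.7, 0.9, 0.7]
opening: 0.0484
grip_force: 0.0
```

Emit:
arm_command:
  fingers: [-0.3, -0.3, -0.3, -0.3, -0.3, -0.3]
  travel:
    - [0.118, 0.162, -0.02]
    - [0.118, 0.162, -0.02]
    - [0.118, 0.162, -0.02]
    - [0.118, 0.162, -0.02]
    - [0.118, 0.162, -0.02]
    - [0.118, 0.162, -0.02]
  dr:
    - [0, 0, 0.5]
    - [0, 0, 0.5]
    - [0, 0, 0.5]
    - [0, 0, 0.5]
    - [0, 0, 0.5]
    - [0, 0, 0.5]

```text
time: 22.95
tool_pos: [0.499, 0.1947, 0.2018]
tool_rot: [3.139, -0.0, 2.948]
contact_force: [0.1, -0.5, 0.4]
opening: 0.06
grip_force: 0.0
```

Emit:
arm_command:
  fingers: [-0.3, -0.3, -0.3, -0.3, -0.3, -0.3, -0.3, -0.3]
  travel:
    - [0.119, 0.161, -0.02]
    - [0.119, 0.161, -0.02]
    - [0.119, 0.161, -0.02]
    - [0.119, 0.161, -0.02]
    - [0.119, 0.161, -0.02]
    - [0.119, 0.161, -0.02]
    - [0.119, 0.161, -0.02]
    - [0.119, 0.161, -0.02]
  dr:
    - [0, 0, 0.5]
    - [0, 0, 0.5]
    - [0, 0, 0.5]
    - [0, 0, 0.5]
    - [0, 0, 0.5]
    - [0, 0, 0.5]
    - [0, 0, 0.5]
    - [0, 0, 0.5]

```text
time: 23.62
tool_pos: [0.4172, 0.3704, 0.2205]
tool_rot: [-3.141, 0.0, 2.934]
contact_force: [0.2, -0.6, 0.2]
opening: 0.0597
grip_force: 0.0
```

```bash
python3 - <<'E'
from look import *
blanks(save="pics/w5.png")
c=read_camera("wrist");P=cloud(c);H=hsv(c)
for b in blobs(((H[...,0]<6)|(H[...,0]>174))&(H[...,1]>150)&(P[...,2]>.1),20): print("cap",np.nanmean(P[b[:,1],b[:,0]],0),rect(plane(c,b,.18)))
plan([(.4176,.3725,.03,168)])
E
```

```text
wrist [258. 180.] 1722 ([0.4274, 0.3701], [61, 40], -19.5) V 148.5
wrist [337. 215.] 187 ([0.491, 0.4577], [51, 15], -89.0) V 121.0
wrist [270. 311.] 277 ([0.6078, 0.3469], [44, 20], 78.0) V 170.0
at [  0.4177   0.3697   0.2206 168.0001] rp [-3.141e+00 -2.000e-04] t 23.72 F [0.9 0.5 0.8] open 0.0595 grip 0.0
travel [0.0006, 0.0027, 0.1906] dr [0, 0, np.float64(0.0)] rows 5 -> [0.418, 0.372, 0.03, 168.0]
```

View pics/w5.png

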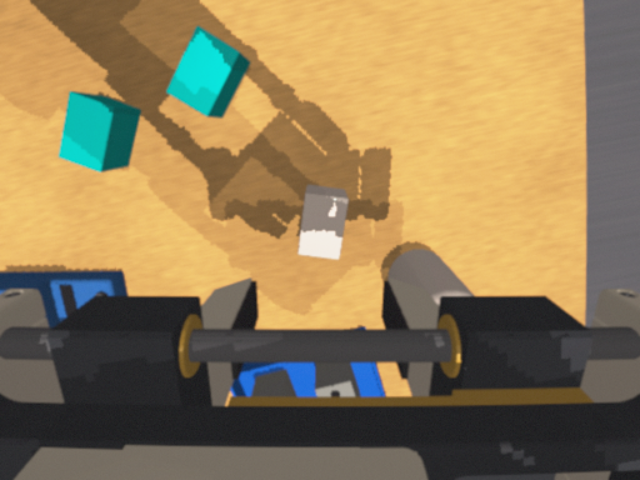

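The blank is at (323,225), and the bottle's base is just right of the right finger, around (410,265). I'll turn the hand 3° further away from the bottle before descending.

Emit:
arm_command:
  fingers: [-0.3, -0.3, -0.3, -0.3, -0.3, -0.3, -0.3, -0.3]
  travel:
    - [0, 0.003, 0]
    - [0, 0.003, 0.035]
    - [0, 0.003, 0.07]
    - [0, 0.003, 0.11]
    - [0, 0.003, 0.15]
    - [0, 0.003, 0.18]
    - [0, 0.003, 0.191]
    - [0, 0.003, 0.191]
  dr:
    - [0, 0, -3]
    - [0, 0, -3]
    - [0, 0, -3]
    - [0, 0, -3]
    - [0, 0, -3]
    - [0, 0, -3]
    - [0, 0, -3]
    - [0, 0, -3]

```text
time: 24.38
tool_pos: [0.4168, 0.3719, 0.0272]
tool_rot: [-3.138, -0.004, 2.984]
contact_force: [-0.7, -0.1, 1.1]
opening: 0.0597
grip_force: 0.0
```

Emit:
arm_command:
  fingers: [0.5, 0.5, 0.5, 0.5, 0.5, 0.5]
  travel:
    - [0, 0, 0]
    - [0, 0, 0]
    - [0, 0, 0]
    - [0, 0, 0]
    - [0, 0, 0]
    - [0, 0, 0]
  dr:
    - [0, 0, 0]
    - [0, 0, 0]
    - [0, 0, 0]
    - [0, 0, 0]
    - [0, 0, 0]
    - [0, 0, 0]
  squeeze: 25

```text
time: 24.88
tool_pos: [0.419, 0.3746, 0.0319]
tool_rot: [3.139, 0.003, 2.986]
contact_force: [0.2, -1.7, 7.2]
opening: 0.0428
grip_force: 22.9
```

```bash
python3 - <<'E'
from look import *
plan([])
v=vw(-.015,.066)
plan([(.4185,.3725,.22,171),(*v,.22,169),(*v,.08,169)],[.4185,.3725,.03,171])
blanks(zlo=.04,zhi=.065,amin=100)
E
```

```text
at [4.190000e-01 3.746000e-01 3.190000e-02 1.711079e+02] rp [3.139  0.0034] t 24.88 F [ 0.2 -1.7  7.2] open 0.0428 grip 22.9
travel [0.0, 0.0, -0.19] dr [0, 0, np.float64(-0.0)] rows 5 -> [0.418, 0.372, 0.22, 171.0]
travel [-0.1073, -0.133, -0.0] dr [0, 0, np.float64(1.0)] rows 5 -> [0.504, 0.224, 0.22, 170.0]
travel [-0.1096, -0.1311, -0.0] dr [0, 0, np.float64(1.0)] rows 5 -> [0.589, 0.076, 0.22, 169.0]
travel [0.0, 0.0, 0.14] dr [0, 0, np.float64(-0.0)] rows 4 -> [0.589, 0.076, 0.08, 169.0]
wrist [263. 238.] 4409 ([0.4137, 0.3843], [56, 34], 70.4) V 163.0
wrist [199. 238.] 525 ([0.4041, 0.3461], [15, 14], 77.6) V 136.0
wrist [248. 303.] 1688 ([0.4491, 0.364], [42, 17], 80.9) V 244.5
```

Emit:
arm_command:
  fingers: [0.5, 0.5, 0.5, 0.5]
  travel:
    - [0, 0, 0]
    - [0, 0, 0]
    - [0, 0, 0]
    - [0, 0, 0]
  dr:
    - [0, 0, 0]
    - [0, 0, 0]
    - [0, 0, 0]
    - [0, 0, 0]
  squeeze: 50

```text
time: 25.27
tool_pos: [0.419, 0.3746, 0.0319]
tool_rot: [3.139, 0.003, 2.986]
contact_force: [1.3, -1.5, 7.3]
opening: 0.0422
grip_force: 46.0
```

The blank didn't align fully with the pads (42 mm). I'll carry it clear of the bottle, set it down and regrasp it squarely.

Emit:
arm_command:
  fingers: [0.5, 0.5, 0.5, 0.5, 0.5, 0.5, 0.5, 0.5]
  travel:
    - [0, 0, -0.02]
    - [0, 0, -0.03]
    - [-0.013, -0.04, -0.03]
    - [-0.0255, -0.08, -0.03]
    - [-0.0255, -0.097, -0.03]
    - [-0.0255, -0.097, -0.01]
    - [-0.0255, -0.097, 0]
    - [-0.0255, -0.097, 0]
  dr:
    - [0, 0, 0]
    - [0, 0, 0]
    - [0, 0, 0]
    - [0, 0, 0]
    - [0, 0, 0]
    - [0, 0, 0]
    - [0, 0, 0]
    - [0, 0, 0]
  squeeze: 25

```text
time: 25.93
tool_pos: [0.4281, 0.274, 0.0294]
tool_rot: [3.141, 0.0, 2.985]
contact_force: [0.4, 0.1, -1.2]
opening: 0.0409
grip_force: 24.1
```

Emit:
arm_command:
  fingers: [-0.3, -0.3, -0.3, -0.3, -0.3, -0.3, -0.3, -0.3]
  travel:
    - [0, 0, 0]
    - [0, 0, 0]
    - [0, 0, 0]
    - [0, 0, 0]
    - [0, 0, -0.02]
    - [0, 0, -0.06]
    - [0, 0, -0.1]
    - [0, 0, -0.1]
  dr:
    - [0, 0, 0]
    - [0, 0, 0]
    - [0, 0, 0]
    - [0, 0, 0]
    - [0, 0, 0]
    - [0, 0, 0]
    - [0, 0, 0]
    - [0, 0, 0]

```text
time: 26.6
tool_pos: [0.4314, 0.2762, 0.1369]
tool_rot: [3.135, 0.011, 2.987]
contact_force: [1.3, 1.9, -0.1]
opening: 0.0595
grip_force: 0.0
```

Emit:
arm_command:
  fingers: [-0.3, -0.3]
  travel:
    - [0, 0, 0]
    - [0, 0, 0]
  dr:
    - [0, 0, 0]
    - [0, 0, 0]

```text
time: 26.77
tool_pos: [0.4274, 0.2742, 0.1296]
tool_rot: [3.142, -0.0, 2.987]
contact_force: [0.4, -0.4, 0.5]
opening: 0.0595
grip_force: 0.0
```

```bash
python3 - <<'E'
from look import *
plan([])
blanks(amin=300)
E
```

```text
at [4.274000e-01 2.742000e-01 1.296000e-01 1.711184e+02] rp [ 3.1416 -0.    ] t 26.77 F [ 0.4 -0.4  0.5] open 0.0595 grip 0.0
wrist [255. 206.] 3056 ([0.4364, 0.2716], [62, 40], -14.1) V 151.0
wrist [459. 232.] 394 ([0.489, 0.4533], [42, 15], -75.7) V 125.0
```

Emit:
arm_command:
  fingers: [-0.3, -0.3, -0.3, -0.3, -0.3, -0.3]
  travel:
    - [-0.009, -0.001, 0]
    - [-0.009, -0.001, 0.035]
    - [-0.009, -0.001, 0.07]
    - [-0.009, -0.001, 0.09]
    - [-0.009, -0.001, 0.1]
    - [-0.009, -0.001, 0.1]
  dr:
    - [0, 0, 5.2]
    - [0, 0, 5.2]
    - [0, 0, 5.2]
    - [0, 0, 5.2]
    - [0, 0, 5.2]
    - [0, 0, 5.2]

```text
time: 27.32
tool_pos: [0.4344, 0.2708, 0.0266]
tool_rot: [-3.137, -0.005, 2.895]
contact_force: [-0.2, 0.2, -0.4]
opening: 0.0596
grip_force: 0.0
```

Emit:
arm_command:
  fingers: [0.5, 0.5, 0.5, 0.5, 0.5]
  travel:
    - [0, 0, 0]
    - [0, 0, 0]
    - [0, 0, 0]
    - [0, 0, 0]
    - [0, 0, 0]
  dr:
    - [0, 0, 0]
    - [0, 0, 0]
    - [0, 0, 0]
    - [0, 0, 0]
    - [0, 0, 0]

```text
time: 27.73
tool_pos: [0.4374, 0.2722, 0.031]
tool_rot: [3.14, 0.002, 2.895]
contact_force: [-0.2, 0.5, 5.6]
opening: 0.0396
grip_force: 25.0
```

```bash
python3 - <<'E'
from look import *
plan([])
v=vw(-.004,.066); s=[.4364,.2716]
plan([(*s,.2,165.9),(*v,.2,169),(*v,.08,169)],[*s,.029,165.9])
E
```

```text
at [4.374000e-01 2.722000e-01 3.100000e-02 1.658957e+02] rp [3.1399e+00 2.2000e-03] t 27.73 F [-0.2  0.5  5.6] open 0.0396 grip 25.0
travel [0.0, 0.0, -0.171] dr [0, 0, np.float64(-0.0)] rows 5 -> [0.436, 0.272, 0.2, 165.9]
travel [-0.2065, -0.1518, -0.0] dr [0, 0, np.float64(-3.1)] rows 7 -> [0.6, 0.074, 0.2, 169.0]
travel [0.0, 0.0, 0.12] dr [0, 0, np.float64(-0.0)] rows 3 -> [0.6, 0.074, 0.08, 169.0]
```

Emit:
arm_command:
  fingers: [0.5, 0.5, 0.5, 0.5, 0.5, 0.5]
  travel:
    - [0, 0, -0.035]
    - [0, 0, -0.07]
    - [0, 0, -0.11]
    - [0, 0, -0.15]
    - [0, 0, -0.171]
    - [0, 0, -0.171]
  dr:
    - [0, 0, 0]
    - [0, 0, 0]
    - [0, 0, 0]
    - [0, 0, 0]
    - [0, 0, 0]
    - [0, 0, 0]

```text
time: 28.23
tool_pos: [0.4388, 0.2728, 0.2064]
tool_rot: [3.135, 0.008, 2.896]
contact_force: [0.5, 0.3, -1.5]
opening: 0.0398
grip_force: 25.0
```

Emit:
arm_command:
  fingers: [0.5, 0.5, 0.5, 0.5, 0.5, 0.5, 0.5, 0.5]
  travel:
    - [-0.2065, -0.152, 0]
    - [-0.2065, -0.152, 0]
    - [-0.2065, -0.152, 0]
    - [-0.2065, -0.152, 0]
    - [-0.2065, -0.152, 0]
    - [-0.2065, -0.152, 0]
    - [-0.2065, -0.152, 0]
    - [-0.2065, -0.152, 0]
  dr:
    - [0, 0, -3.1]
    - [0, 0, -3.1]
    - [0, 0, -3.1]
    - [0, 0, -3.1]
    - [0, 0, -3.1]
    - [0, 0, -3.1]
    - [0, 0, -3.1]
    - [0, 0, -3.1]

```text
time: 28.9
tool_pos: [0.6004, 0.0714, 0.1988]
tool_rot: [-3.141, -0.002, 2.945]
contact_force: [-0.8, 0.6, -3.0]
opening: 0.0398
grip_force: 25.0
```

Emit:
arm_command:
  fingers: [0.5, 0.5, 0.5]
  travel:
    - [0, 0, 0]
    - [0, 0, 0]
    - [0, 0, 0]
  dr:
    - [0, 0, 0]
    - [0, 0, 0]
    - [0, 0, 0]

```text
time: 29.15
tool_pos: [0.5988, 0.0755, 0.2006]
tool_rot: [3.141, -0.001, 2.951]
contact_force: [0.0, -0.6, -2.6]
opening: 0.0398
grip_force: 25.0
```

```bash
python3 - <<'E'
from look import *
blanks(zlo=.094,zhi=.108,zp=.102,amin=60);plan([(*vw(-.004,.066),.080,169)])
E
```

```text
wrist [115. 189.] 2916 ([0.5744, -0.0529], [62, 44], -10.4) V 247.0
wrist [184. 189.] 2837 ([0.5866, 0.0097], [61, 42], -10.8) V 166.0
at [5.990000e-01 7.550000e-02 2.008000e-01 1.691071e+02] rp [ 3.1414e+00 -3.0000e-04] t 29.2 F [-0.4 -0.6 -1.4] open 0.0401 grip 25.0
travel [-0.001, -0.0012, 0.1208] dr [0, 0, np.float64(0.1)] rows 4 -> [0.6, 0.074, 0.08, 169.0]
```

Emit:
arm_command:
  fingers: [0.5, 0.5, 0.5, 0.5, 0.5, 0.5]
  travel:
    - [-0.001, -0.001, 0.035]
    - [-0.001, -0.001, 0.07]
    - [-0.001, -0.001, 0.1]
    - [-0.001, -0.001, 0.115]
    - [-0.001, -0.001, 0.121]
    - [-0.001, -0.001, 0.121]
  dr:
    - [0, 0, 0]
    - [0, 0, 0]
    - [0, 0, 0]
    - [0, 0, 0]
    - [0, 0, 0]
    - [0, 0, 0]

```text
time: 29.7
tool_pos: [0.5996, 0.0739, 0.0801]
tool_rot: [-3.141, -0.001, 2.951]
contact_force: [0.6, -0.2, -1.2]
opening: 0.0399
grip_force: 25.0
```

Emit:
arm_command:
  fingers: [-0.06, -0.06, -0.06, -0.06, -0.06, -0.06, -0.06, -0.06]
  travel:
    - [0, 0, 0.001]
    - [0, 0, 0.001]
    - [0, 0, 0.001]
    - [0, 0, -0.01]
    - [0, 0, -0.04]
    - [0, 0, -0.08]
    - [0, 0, -0.12]
    - [0, 0, -0.12]
  dr:
    - [0, 0, 0]
    - [0, 0, 0]
    - [0, 0, 0]
    - [0, 0, 0]
    - [0, 0, 0]
    - [0, 0, 0]
    - [0, 0, 0]
    - [0, 0, 0]

```text
time: 30.37
tool_pos: [0.6045, 0.073, 0.2097]
tool_rot: [3.139, 0.016, 2.95]
contact_force: [0.4, -0.4, 1.4]
opening: 0.0486
grip_force: 0.0
```

```bash
python3 - <<'E'
from look import *
v=vw(-.004,.066); g=[.46,.0363]
plan([(*g,.2,79),(*g,.1,79)],[*v,.199,169])
E
```

```text
travel [0.0649, -0.0319, -0.0005] dr [0, 0, np.float64(45.0)] rows 7 -> [0.53, 0.055, 0.2, 124.0]
travel [0.0234, -0.0684, -0.0005] dr [0, 0, np.float64(45.0)] rows 7 -> [0.46, 0.036, 0.2, 79.0]
travel [-0.0, -0.0, 0.1] dr [0, 0, np.float64(-0.0)] rows 3 -> [0.46, 0.036, 0.1, 79.0]
```

Emit:
arm_command:
  fingers: [-0.3, -0.3, -0.3, -0.3, -0.3, -0.3, -0.3]
  travel:
    - [0.065, -0.032, 0]
    - [0.065, -0.032, 0]
    - [0.065, -0.032, 0]
    - [0.065, -0.032, 0]
    - [0.065, -0.032, 0]
    - [0.065, -0.032, 0]
    - [0.065, -0.032, 0]
  dr:
    - [0, 0, 45]
    - [0, 0, 45]
    - [0, 0, 45]
    - [0, 0, 45]
    - [0, 0, 45]
    - [0, 0, 45]
    - [0, 0, 45]

```text
time: 30.95
tool_pos: [0.5308, 0.0539, 0.2008]
tool_rot: [3.14, 0.001, 2.158]
contact_force: [0.1, 1.2, -0.2]
opening: 0.0596
grip_force: 0.0
```

Emit:
arm_command:
  fingers: [-0.3, -0.3, -0.3, -0.3, -0.3, -0.3, -0.3, -0.3]
  travel:
    - [0.0234, -0.068, 0]
    - [0.0234, -0.068, 0]
    - [0.0234, -0.068, 0]
    - [0.0234, -0.068, 0]
    - [0.0234, -0.068, 0]
    - [0.0234, -0.068, 0]
    - [0.0234, -0.068, 0]
    - [0.0234, -0.068, 0]
  dr:
    - [0, 0, 45]
    - [0, 0, 45]
    - [0, 0, 45]
    - [0, 0, 45]
    - [0, 0, 45]
    - [0, 0, 45]
    - [0, 0, 45]
    - [0, 0, 45]

```text
time: 31.62
tool_pos: [0.4614, 0.0352, 0.2006]
tool_rot: [3.14, -0.0, 1.377]
contact_force: [-0.2, -0.2, 0.0]
opening: 0.0596
grip_force: 0.0
```

```bash
python3 - <<'E'
from look import *
for n in ("wrist","top"):
  c=read_camera(n);P=cloud(c);H=hsv(c);z=P[...,2]
  for b in blobs(((H[...,0]<6)|(H[...,0]>174))&(H[...,1]>150)&(z>.12)&(z<.15)&(P[...,1]<.2),8): print(n,rect(plane(c,b,.138)))
blanks(zlo=.094,zhi=.108,zp=.102,amin=300)
plan([(.46,.0363,.1,79)])
E
```

```text
wrist ([0.4602, 0.0369], [53, 15], 78.2)
wrist [401. 118.] 3364 ([0.5982, 0.0741], [64, 40], -10.9) V 247.0
wrist [392. 190.] 2828 ([0.586, 0.0103], [63, 41], -11.1) V 247.0
at [4.61300e-01 3.52000e-02 2.00100e-01 7.90856e+01] rp [ 3.1408e+00 -2.0000e-04] t 31.77 F [ 0.7  0.3 -0.3] open 0.0596 grip 0.0
travel [0.0008, -0.0015, 0.1001] dr [0, 0, np.float64(0.1)] rows 3 -> [0.46, 0.036, 0.1, 79.0]
```

Emit:
arm_command:
  fingers: [-0.3, -0.3, -0.3, -0.3, 0.8, 0.8, 0.8, 0.8]
  travel:
    - [0.001, -0.001, 0.035]
    - [0.001, -0.001, 0.07]
    - [0.001, -0.001, 0.1]
    - [0.001, -0.001, 0.1]
    - [0.001, -0.001, 0.1]
    - [0.001, -0.001, 0.1]
    - [0.001, -0.001, 0.1]
    - [0.001, -0.001, 0.1]
  dr:
    - [0, 0, 0]
    - [0, 0, 0]
    - [0, 0, 0]
    - [0, 0, 0]
    - [0, 0, 0]
    - [0, 0, 0]
    - [0, 0, 0]
    - [0, 0, 0]
  squeeze: 40

```text
time: 32.43
tool_pos: [0.4616, 0.0363, 0.1015]
tool_rot: [3.138, -0.0, 1.379]
contact_force: [-0.1, -0.4, 0.2]
opening: 0.0376
grip_force: 0.0
```

Emit:
arm_command:
  fingers: [0.8, 0.8, 0.8, 0.8, 0.8]
  travel:
    - [0, 0, 0]
    - [0, 0, 0]
    - [0, 0, 0]
    - [0, 0, 0]
    - [0, 0, 0]
  dr:
    - [0, 0, 0]
    - [0, 0, 0]
    - [0, 0, 0]
    - [0, 0, 0]
    - [0, 0, 0]

```text
time: 32.85
tool_pos: [0.4602, 0.0365, 0.1001]
tool_rot: [-3.141, -0.0, 1.379]
contact_force: [-3.7, 0.5, 6.3]
opening: 0.0157
grip_force: 40.0
```

Emit:
arm_command:
  fingers: [0.8, 0.8, 0.8, 0.8, 0.8, 0.8, 0.8, 0.8]
  travel:
    - [0, 0.006, 0]
    - [0, 0.012, 0]
    - [0, 0.018, 0]
    - [0, 0.024, 0]
    - [0, 0.03, 0]
    - [0, 0.036, 0]
    - [0, 0.041, 0]
    - [0, 0.044, 0]
  dr:
    - [0, 0, 0]
    - [0, 0, 0]
    - [0, 0, 0]
    - [0, 0, 0]
    - [0, 0, 0]
    - [0, 0, 0]
    - [0, 0, 0]
    - [0, 0, 0]

```text
time: 33.52
tool_pos: [0.5025, 0.0283, 0.1001]
tool_rot: [-3.139, 0.0, 1.379]
contact_force: [-7.7, 2.3, 10.4]
opening: 0.0158
grip_force: 40.0
```

Emit:
arm_command:
  fingers: [0.8, 0.8, 0.8, 0.8]
  travel:
    - [0, 0.001, 0]
    - [0, 0.002, 0]
    - [0, 0.003, 0]
    - [0, 0.004, 0]
  dr:
    - [0, 0, 0]
    - [0, 0, 0]
    - [0, 0, 0]
    - [0, 0, 0]

```text
time: 33.85
tool_pos: [0.5061, 0.0276, 0.1001]
tool_rot: [-3.139, 0.0, 1.379]
contact_force: [-7.8, 1.7, 8.6]
opening: 0.0157
grip_force: 40.0
```

```bash
python3 - <<'E'
from look import *
plan([])
a=math.radians(VY);p=observe()["tool_pos"][:2]-VO;print("grip vise x",p@[math.cos(a),math.sin(a)])
blanks(zlo=.094,zhi=.108,zp=.102,amin=300); blanks("side",zlo=.096,zhi=.108,zp=.102,amin=60)
E
```

```text
at [5.0610e-01 2.7600e-02 1.0010e-01 7.9017e+01] rp [-3.1389  0.    ] t 33.85 F [-7.8  1.7  8.6] open 0.0157 grip 40.0
grip vise x -0.08695953690387807
wrist [408. 130.] 8583 ([0.5984, 0.074], [63, 40], -10.9) V 242.0
wrist [400. 231.] 4587 ([0.5869, 0.014], [63, 36], -11.1) V 131.0
wrist [409. 310.] 914 ([0.5948, -0.0425], [25, 22], -6.1) V 242.0
side [446. 115.] 556 ([1.3056, 0.3868], [1282, 21], 90.0) V 152.5
side [275. 180.] 189 ([0.5847, 0.0025], [60, 42], -10.2) V 118.0
side [276. 196.] 197 ([0.5726, -0.062], [57, 40], -10.3) V 249.0
side [315. 320.] 578 ([0.5832, -0.4741], [72, 70], -11.3) V 238.0
```

Emit:
arm_command:
  fingers: [0.8, 0.8, 0.8, 0.8, 0.8, 0.8]
  travel:
    - [0, 0.001, 0]
    - [0, 0.002, 0]
    - [0, 0.003, 0]
    - [0, 0.004, 0]
    - [0, 0.005, 0]
    - [0, 0.005, 0]
  dr:
    - [0, 0, 0]
    - [0, 0, 0]
    - [0, 0, 0]
    - [0, 0, 0]
    - [0, 0, 0]
    - [0, 0, 0]

```text
time: 34.45
tool_pos: [0.5106, 0.0267, 0.1001]
tool_rot: [-3.138, 0.0, 1.379]
contact_force: [-9.7, 1.2, 10.5]
opening: 0.0157
grip_force: 40.0
```

Emit:
arm_command:
  fingers: [0.8, 0.8, 0.8, 0.8]
  travel:
    - [0, 0.0005, 0]
    - [0, 0.001, 0]
    - [0, 0.0015, 0]
    - [0, 0.0015, 0]
  dr:
    - [0, 0, 0]
    - [0, 0, 0]
    - [0, 0, 0]
    - [0, 0, 0]

```text
time: 34.78
tool_pos: [0.5119, 0.0265, 0.1001]
tool_rot: [-3.138, 0.0, 1.379]
contact_force: [-11.0, 1.9, 10.3]
opening: 0.0156
grip_force: 40.0
```

Emit:
arm_command:
  fingers: [0.8, 0.8, 0.8]
  travel:
    - [0, 0.0005, 0]
    - [0, 0.001, 0]
    - [0, 0.001, 0]
  dr:
    - [0, 0, 0]
    - [0, 0, 0]
    - [0, 0, 0]

```text
time: 35.03
tool_pos: [0.5129, 0.0263, 0.1001]
tool_rot: [-3.138, 0.0, 1.379]
contact_force: [-10.3, 1.7, 10.4]
opening: 0.0157
grip_force: 40.0
```

Emit:
arm_command:
  fingers: [0.8, 0.8, 0.8]
  travel:
    - [0, 0.0005, 0]
    - [0, 0.001, 0]
    - [0, 0.001, 0]
  dr:
    - [0, 0, 0]
    - [0, 0, 0]
    - [0, 0, 0]

```text
time: 35.28
tool_pos: [0.5139, 0.0261, 0.1001]
tool_rot: [-3.138, 0.0, 1.379]
contact_force: [-10.6, 2.2, 11.3]
opening: 0.0159
grip_force: 40.0
```

Emit:
arm_command:
  fingers: [0.8, 0.8, 0.8]
  travel:
    - [0, 0.0005, 0]
    - [0, 0.001, 0]
    - [0, 0.001, 0]
  dr:
    - [0, 0, 0]
    - [0, 0, 0]
    - [0, 0, 0]

```text
time: 35.53
tool_pos: [0.5146, 0.026, 0.1001]
tool_rot: [-3.137, 0.0, 1.379]
contact_force: [-11.2, 1.9, 12.1]
opening: 0.0156
grip_force: 40.0
```

Emit:
arm_command:
  fingers: [0.8, 0.8, 0.8]
  travel:
    - [0, 0.0005, 0]
    - [0, 0.001, 0]
    - [0, 0.001, 0]
  dr:
    - [0, 0, 0]
    - [0, 0, 0]
    - [0, 0, 0]

```text
time: 35.78
tool_pos: [0.515, 0.0259, 0.1001]
tool_rot: [-3.136, 0.0, 1.379]
contact_force: [-13.7, 2.7, 13.0]
opening: 0.0158
grip_force: 40.0
```

Emit:
arm_command:
  fingers: [0.8, 0.8, 0.8]
  travel:
    - [0, 0.0005, 0]
    - [0, 0.001, 0]
    - [0, 0.001, 0]
  dr:
    - [0, 0, 0]
    - [0, 0, 0]
    - [0, 0, 0]

```text
time: 36.03
tool_pos: [0.5154, 0.0258, 0.1001]
tool_rot: [-3.135, 0.0, 1.379]
contact_force: [-16.6, 3.4, 14.1]
opening: 0.0158
grip_force: 40.1
```

Emit:
arm_command:
  fingers: [0.8, 0.8, 0.8]
  travel:
    - [0, 0.0005, 0]
    - [0, 0.001, 0]
    - [0, 0.001, 0]
  dr:
    - [0, 0, 0]
    - [0, 0, 0]
    - [0, 0, 0]

```text
time: 36.28
tool_pos: [0.5157, 0.0257, 0.1001]
tool_rot: [-3.133, 0.0, 1.379]
contact_force: [-17.9, 2.8, 15.9]
opening: 0.0158
grip_force: 40.1
```

```bash
python3 - <<'E'
from look import *
plan([])
a=math.radians(VY);p=observe()["tool_pos"][:2]-VO;print("grip vise x",p@[math.cos(a),math.sin(a)])
blanks(zlo=.094,zhi=.108,zp=.102,amin=300)
E
```

```text
at [5.15700e-01 2.57000e-02 1.00100e-01 7.90321e+01] rp [-3.1335e+00  4.0000e-04] t 36.28 F [-17.9   2.8  15.9] open 0.0158 grip 40.1
grip vise x -0.07716521387244454
wrist [399. 130.] 8639 ([0.6035, 0.073], [63, 40], -10.7) V 245.0
wrist [393. 230.] 4345 ([0.5917, 0.0133], [62, 36], -11.0) V 139.0
wrist [405. 310.] 704 ([0.6018, -0.0439], [21, 20], -11.6) V 245.0
```

The force has reached 18 N with the jaw at about -2 mm, so it's clamped. Release, lift and check with the cameras.

Emit:
arm_command:
  fingers: [-0.3, -0.3, -0.3, -0.3, -0.3, -0.3, -0.3, -0.3]
  travel:
    - [0, 0, 0]
    - [0, 0, 0]
    - [0, 0, 0]
    - [0, 0, 0]
    - [0, 0, -0.03]
    - [0, 0, -0.07]
    - [0, 0, -0.11]
    - [0, 0, -0.13]
  dr:
    - [0, 0, 0]
    - [0, 0, 0]
    - [0, 0, 0]
    - [0, 0, 0]
    - [0, 0, 0]
    - [0, 0, 0]
    - [0, 0, 0]
    - [0, 0, 0]

```text
time: 37.0
tool_pos: [0.5216, 0.0246, 0.2343]
tool_rot: [3.135, -0.001, 1.379]
contact_force: [1.0, -0.4, 0.7]
opening: 0.0586
grip_force: 0.0
```

Emit:
arm_command:
  fingers: [-0.3, -0.3, -0.3, -0.3]
  travel:
    - [-0.01, 0.01, -0.04]
    - [-0.02, 0.02, -0.07]
    - [-0.02, 0.02, -0.07]
    - [-0.02, 0.02, -0.07]
  dr:
    - [0, 0, 0]
    - [0, 0, 0]
    - [0, 0, 0]
    - [0, 0, 0]

```text
time: 37.33
tool_pos: [0.5367, 0.0007, 0.3011]
tool_rot: [3.138, -0.0, 1.378]
contact_force: [1.2, -0.3, -1.5]
opening: 0.0597
grip_force: 0.0
```

```bash
python3 - <<'E'
from look import *
plan([])
a=math.radians(VY);X=np.array([math.cos(a),math.sin(a)]);Y=np.array([-X[1],X[0]])
c=read_camera("wrist"); cv2.imwrite("pics/w6.png",cv2.resize(c["color"],(800,600))); P=cloud(c);H=hsv(c);z=P[...,2]
for b in blobs((H[...,1]<70)&(z>.096)&(z<.107)&(H[...,2]>90),300):
    r=rect(plane(c,b,.102)); d=np.array(r[0])-VO; print(r,"vise",(d@X).round(4),(d@Y).round(4))
for n in ("top","side"):
  c=read_camera(n);P=cloud(c);H=hsv(c);z=P[...,2]
  for b in blobs((H[...,1]<50)&(H[...,2]>120)&(z>-.006)&(z<.017)&(P[...,0]>.3)&(P[...,0]<.8)&(P[...,1]<-.1),200): print("templ",n,rect(plane(c,b,.008)),np.nanmedian(P[b[:,1],b[:,0],2]))
  for b in blobs((H[...,2]<75)&(z>.038)&(z<.06)&(P[...,1]<-.18)&(P[...,0]<.7)&(P[...,0]>.3),8): print("handle",n,rect(plane(c,b,.052)))
E
```

```text
at [5.36700e-01 7.00000e-04 3.01100e-01 7.89334e+01] rp [ 3.1376e+00 -3.0000e-04] t 37.33 F [ 1.2 -0.3 -1.5] open 0.0597 grip 0.0
([0.6045, 0.073], [61, 38], -10.9) vise 0.0009 0.0659
([0.5919, 0.0091], [60, 40], -11.0) vise 0.0008 0.0008
([0.5795, -0.055], [61, 41], -11.3) vise 0.0008 -0.0645
templ top ([0.4881, -0.3347], [290, 83], 84.9) 0.008623804535712137
handle top ([0.487, -0.3305], [77, 15], 84.4)
templ side ([0.4866, -0.3366], [291, 84], 85.1) 0.007849440834593678
handle side ([0.4857, -0.341], [86, 14], 84.7)
```

View pics/w6.png

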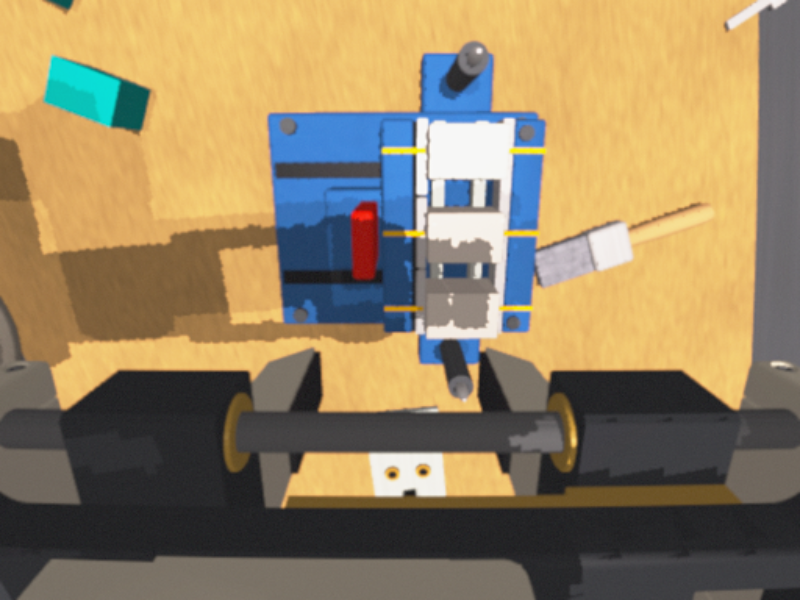

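All three blanks are seated and clamped at (467,150), (465,235) and (462,308), each within 1.5 mm of its station. The template hasn't moved. Go above it.

```bash
python3 - <<'E'
from look import *
plan([(.487,-.336,.2,85),(.487,-.336,.027,85)],[.5367,.0007,.3,79])
E
```

```text
travel [-0.17, 0.0077, 0.05] dr [0, 0, np.float64(-3.0)] rows 5 -> [0.512, -0.168, 0.25, 82.0]
travel [-0.1702, -0.0012, 0.05] dr [0, 0, np.float64(-3.0)] rows 5 -> [0.487, -0.336, 0.2, 85.0]
travel [-0.0, 0.0, 0.173] dr [0, 0, np.float64(-0.0)] rows 5 -> [0.487, -0.336, 0.027, 85.0]
```

Emit:
arm_command:
  fingers: [-0.3, -0.3, -0.3, -0.3, -0.3]
  travel:
    - [-0.17, 0.008, 0.05]
    - [-0.17, 0.008, 0.05]
    - [-0.17, 0.008, 0.05]
    - [-0.17, 0.008, 0.05]
    - [-0.17, 0.008, 0.05]
  dr:
    - [0, 0, -3]
    - [0, 0, -3]
    - [0, 0, -3]
    - [0, 0, -3]
    - [0, 0, -3]

```text
time: 37.9
tool_pos: [0.5087, -0.1708, 0.2461]
tool_rot: [-3.136, 0.0, 1.428]
contact_force: [0.1, 0.5, -1.2]
opening: 0.0599
grip_force: 0.0
```

Emit:
arm_command:
  fingers: [-0.3, -0.3, -0.3, -0.3, -0.3, -0.3, -0.3]
  travel:
    - [-0.17, -0.001, 0.05]
    - [-0.17, -0.001, 0.05]
    - [-0.17, -0.001, 0.05]
    - [-0.17, -0.001, 0.05]
    - [-0.17, -0.001, 0.05]
    - [-0.17, -0.001, 0.05]
    - [-0.17, -0.001, 0.05]
  dr:
    - [0, 0, -3]
    - [0, 0, -3]
    - [0, 0, -3]
    - [0, 0, -3]
    - [0, 0, -3]
    - [0, 0, -3]
    - [0, 0, -3]

```text
time: 38.48
tool_pos: [0.4861, -0.3342, 0.1986]
tool_rot: [-3.14, -0.002, 1.483]
contact_force: [0.6, 0.8, -0.1]
opening: 0.0599
grip_force: 0.0
```

```bash
python3 - <<'E'
from look import *
c=read_camera("wrist"); cv2.imwrite("pics/w7.png",cv2.resize(c["color"],(640,480))); P=cloud(c);H=hsv(c);z=P[...,2]
for b in blobs((H[...,1]<60)&(H[...,2]>80)&(z>-.006)&(z<.018),300): print("pl",b.mean(0).round(),rect(plane(c,b,.008)))
for b in blobs((H[...,2]<75)&(z>.036)&(z<.062),30): print("handle",b.mean(0).round(),rect(plane(c,b,.052)))
plan([(.487,-.336,.027,85)])
E
```

```text
pl [258. 143.] ([0.4892, -0.3277], [277, 85], 85.0)
handle [258. 174.] ([0.4888, -0.3327], [80, 13], 84.7)
at [ 0.4866 -0.3336  0.1993 85.0278] rp [-3.1409e+00 -1.5000e-03] t 38.53 F [ 0.4 -0.3  0. ] open 0.0594 grip 0.0
travel [-0.0023, 0.0006, 0.1723] dr [0, 0, np.float64(0.0)] rows 5 -> [0.487, -0.336, 0.027, 85.0]
```

View pics/w7.png

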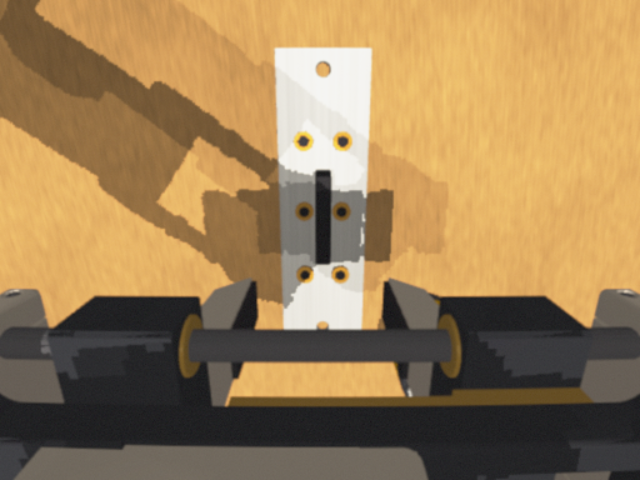

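The template's bow handle is centred at (323,217), the holes at (322,69) and (322,326). Descend and grip the bar.

Emit:
arm_command:
  fingers: [-0.3, -0.3, -0.3, -0.3, -0.3, -0.3, -0.3, -0.3]
  travel:
    - [0.001, 0.002, 0.035]
    - [0.001, 0.002, 0.07]
    - [0.001, 0.002, 0.11]
    - [0.001, 0.002, 0.14]
    - [0.001, 0.002, 0.16]
    - [0.001, 0.002, 0.17]
    - [0.001, 0.002, 0.173]
    - [0.001, 0.002, 0.173]
  dr:
    - [0, 0, 0]
    - [0, 0, 0]
    - [0, 0, 0]
    - [0, 0, 0]
    - [0, 0, 0]
    - [0, 0, 0]
    - [0, 0, 0]
    - [0, 0, 0]

```text
time: 39.2
tool_pos: [0.4892, -0.3335, 0.0272]
tool_rot: [3.141, 0.0, 1.485]
contact_force: [0.1, -0.4, 0.3]
opening: 0.0598
grip_force: 0.0
```

Emit:
arm_command:
  fingers: [0.9, 0.9, 0.9, 0.9, 0.9, 0.9, 0.9, 0.9]
  travel:
    - [0, 0, 0]
    - [0, 0, 0]
    - [0, 0, 0]
    - [0, 0, 0]
    - [0, 0, 0]
    - [0, 0, 0]
    - [0, 0, 0]
    - [0, 0, 0]
  dr:
    - [0, 0, 0]
    - [0, 0, 0]
    - [0, 0, 0]
    - [0, 0, 0]
    - [0, 0, 0]
    - [0, 0, 0]
    - [0, 0, 0]
    - [0, 0, 0]
  squeeze: 50

```text
time: 39.87
tool_pos: [0.4885, -0.3345, 0.0267]
tool_rot: [3.141, 0.0, 1.483]
contact_force: [1.0, -0.1, 0.4]
opening: 0.0138
grip_force: 50.0
```

Emit:
arm_command:
  fingers: [0.9, 0.9, 0.9, 0.9, 0.9, 0.9, 0.9, 0.9]
  travel:
    - [0, 0, 0]
    - [0, 0, -0.02]
    - [0, 0, -0.05]
    - [0, 0, -0.09]
    - [0, 0, -0.13]
    - [0, 0, -0.16]
    - [0, 0, -0.173]
    - [0, 0, -0.173]
  dr:
    - [0, 0, 0]
    - [0, 0, 0]
    - [0, 0, 0]
    - [0, 0, 0]
    - [0, 0, 0]
    - [0, 0, 0]
    - [0, 0, 0]
    - [0, 0, 0]

```text
time: 40.53
tool_pos: [0.4894, -0.3352, 0.203]
tool_rot: [3.137, 0.003, 1.483]
contact_force: [0.9, -0.9, -5.9]
opening: 0.0133
grip_force: 50.0
```

```bash
python3 - <<'E'
from look import *
plan([(*vw(.0005,0),.2,79)])
E
```

```text
at [ 0.4894 -0.3352  0.203  84.9966] rp [3.1369 0.0034] t 40.53 F [ 0.9 -0.9 -5.9] open 0.0133 grip 50.0
travel [0.1756, 0.0358, 0.0015] dr [0, 0, np.float64(3.0)] rows 5 -> [0.54, -0.163, 0.201, 81.998]
travel [0.1773, 0.0266, 0.0015] dr [0, 0, np.float64(3.0)] rows 5 -> [0.591, 0.008, 0.2, 79.0]
```

Emit:
arm_command:
  fingers: [0.9, 0.9, 0.9, 0.9, 0.9, 0.9]
  travel:
    - [0.0176, 0.0036, 0]
    - [0.053, 0.011, 0]
    - [0.088, 0.018, 0]
    - [0.123, 0.025, 0]
    - [0.158, 0.032, 0]
    - [0.1756, 0.036, 0]
  dr:
    - [0, 0, 0.5]
    - [0, 0, 1]
    - [0, 0, 1.5]
    - [0, 0, 2]
    - [0, 0, 2.5]
    - [0, 0, 3]

```text
time: 41.03
tool_pos: [0.5389, -0.1581, 0.197]
tool_rot: [-3.137, -0.003, 1.433]
contact_force: [1.1, -0.7, -5.0]
opening: 0.0135
grip_force: 50.0
```

Emit:
arm_command:
  fingers: [0.9, 0.9, 0.9, 0.9, 0.9, 0.9, 0.9, 0.9]
  travel:
    - [0.035, 0.005, 0]
    - [0.07, 0.0105, 0]
    - [0.105, 0.016, 0]
    - [0.135, 0.02, 0]
    - [0.16, 0.024, 0]
    - [0.177, 0.0266, 0]
    - [0.177, 0.0266, 0]
    - [0.177, 0.0266, 0]
  dr:
    - [0, 0, 1]
    - [0, 0, 1.5]
    - [0, 0, 2]
    - [0, 0, 2.5]
    - [0, 0, 3]
    - [0, 0, 3]
    - [0, 0, 3]
    - [0, 0, 3]

```text
time: 41.7
tool_pos: [0.5895, 0.01, 0.1971]
tool_rot: [-3.137, 0.001, 1.381]
contact_force: [0.4, -0.7, -5.0]
opening: 0.0134
grip_force: 50.0
```

Emit:
arm_command:
  fingers: [0.9, 0.9, 0.9, 0.9]
  travel:
    - [0, 0, 0]
    - [0, 0, 0]
    - [0, 0, 0]
    - [0, 0, 0]
  dr:
    - [0, 0, 0]
    - [0, 0, 0]
    - [0, 0, 0]
    - [0, 0, 0]

```text
time: 42.03
tool_pos: [0.5904, 0.0081, 0.1995]
tool_rot: [-3.141, 0.0, 1.377]
contact_force: [0.6, -0.5, -5.4]
opening: 0.0128
grip_force: 50.0
```

```bash
python3 - <<'E'
from look import *
plan([(*vw(.0005,0),.2,79)])
c=read_camera("wrist"); np.savez("w8.npz",**c); P=cloud(c);H=hsv(c);z=P[...,2]
for b in blobs((H[...,1]<60)&(H[...,2]>60)&(z>.165)&(z<.20),300): print("pl",b.min(0),b.max(0),np.nanmedian(P[b[:,1],b[:,0],2]),rect(plane(c,b,.181)))
cv2.imwrite("pics/w8.png",cv2.resize(c["color"],(800,600)))
E
```

```text
at [5.90400e-01 8.10000e-03 1.99500e-01 7.89146e+01] rp [-3.1412e+00  1.0000e-04] t 42.03 F [ 0.6 -0.5 -5.4] open 0.0128 grip 50.0
travel [0.0005, 0.001, -0.0005] dr [0, 0, np.float64(-0.1)] rows 1 -> [0.591, 0.008, 0.2, 79.0]
pl [178   0] [333 236] 0.1820851251024334 ([0.6021, 0.0686], [140, 85], 78.9)
```

View pics/w8.png

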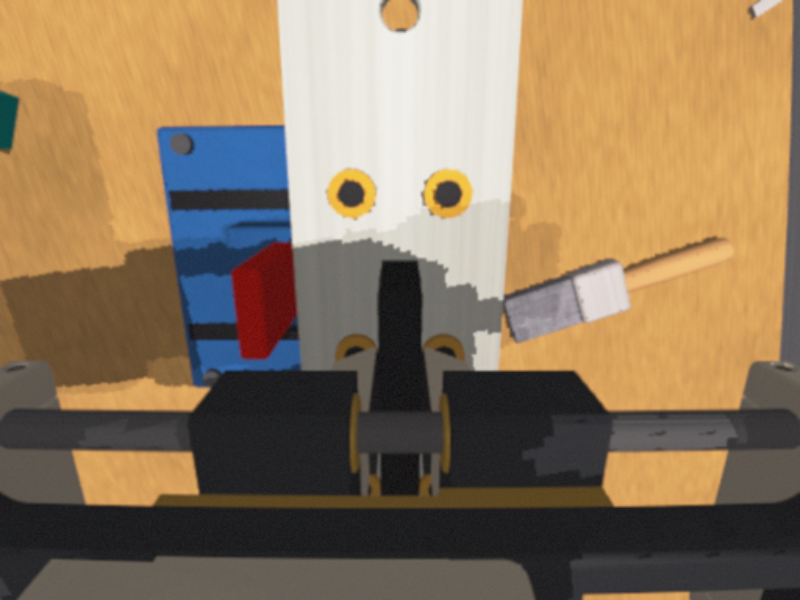

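The plate is held squarely. Its left hole is at (400,13), with the bar at (400,330) centred between the fingers. Compare the hole with the pin in the wrist camera's own frame.

```bash
python3 - <<'E'
from look import *
a=math.radians(VY);X=np.array([math.cos(a),math.sin(a)]);Y=np.array([-X[1],X[0]])
c=dict(np.load("w8.npz")); g=c["color"].astype(int)
sub=hsv(c)[0:24,236:276]; m=(sub[...,1]>70)
b=max(blobs(m,10),key=len)+[236,0]; print("hole px",b.mean(0),b.min(0),b.max(0))
# through-hole visible part is biased; use rim circle at top plane from hull extents in x and lower edge
pl=plane(c,[[ (b[:,0].min()+b[:,0].max())/2, b[:,1].max()+.5]],.181)[0]
hc=pl+.0065*Y; tc=hc-.128*Y; print("hole centre",hc,"templ centre",tc,"vise",(tc-VO)@X,(tc-VO)@Y)
p=observe()["tool_pos"][:2]; print("tcp vise",(p-VO)@X,(p-VO)@Y)
w=dict(np.load("w1.npz"));P=cloud(w)
for b in blobs((P[...,2]>.118)&(P[...,2]<.14)&(hsv(w)[...,1]<120),5):
    q=P[b[:,1],b[:,0]]; t=q[q[:,2]>np.nanpercentile(q[:,2],60)]; m=np.nanmedian(t,0); print("pin",b.mean(0),len(b),m,"vise",(m[:2]-VO)@X,(m[:2]-VO)@Y)
E
```

```text
hole px [255.55789474   8.67368421] [244   0] [267  18]
hole centre [0.61509988 0.13427462] templ centre [0.59067633 0.00862634] vise -0.00034183363174569004 6.226086055629241e-05
tcp vise -0.00046037907285123076 -0.0003773293179650066
pin [332.7804878   49.84146341] 82 [0.61536754 0.13402157 0.12957899] vise -3.08078843617335e-05 0.1278649323017121
pin [260.  150.5] 6 [0.51938377 0.0444205  0.13824544] vise -0.07715439031047273 0.021595514144209415
pin [246. 152.] 5 [0.50383652 0.04599329 0.13642528] vise -0.0927160940338568 0.02017285473321373
pin [318.58536585 260.75609756] 41 [ 0.56766314 -0.11349902  0.12585919] vise 0.0003704135861775699 -0.12421043634493814
```

The template centre is within 0.5 mm of the pin line. Lower it slowly while watching the force.

Emit:
arm_command:
  fingers: [0.9, 0.9, 0.9, 0.9, 0.9, 0.9]
  travel:
    - [0, 0.0007, 0.01]
    - [0, 0.0007, 0.02]
    - [0, 0.0007, 0.03]
    - [0, 0.0007, 0.038]
    - [0, 0.0007, 0.04]
    - [0, 0.0007, 0.04]
  dr:
    - [0, 0, 0]
    - [0, 0, 0]
    - [0, 0, 0]
    - [0, 0, 0]
    - [0, 0, 0]
    - [0, 0, 0]

```text
time: 42.58
tool_pos: [0.5906, 0.009, 0.1583]
tool_rot: [-3.139, 0.0, 1.379]
contact_force: [0.5, 0.3, -4.9]
opening: 0.0133
grip_force: 50.0
```

Emit:
arm_command:
  fingers: [0.9, 0.9, 0.9, 0.9, 0.9]
  travel:
    - [0, 0, 0.003]
    - [0, 0, 0.006]
    - [0, 0, 0.009]
    - [0, 0, 0.011]
    - [0, 0, 0.011]
  dr:
    - [0, 0, 0]
    - [0, 0, 0]
    - [0, 0, 0]
    - [0, 0, 0]
    - [0, 0, 0]

```text
time: 43.0
tool_pos: [0.591, 0.0089, 0.1483]
tool_rot: [-3.141, -0.0, 1.379]
contact_force: [-0.4, -0.7, -4.9]
opening: 0.0138
grip_force: 50.0
```

Emit:
arm_command:
  fingers: [0.9, 0.9, 0.9, 0.9, 0.9]
  travel:
    - [0, 0, 0.003]
    - [0, 0, 0.006]
    - [0, 0, 0.009]
    - [0, 0, 0.011]
    - [0, 0, 0.011]
  dr:
    - [0, 0, 0]
    - [0, 0, 0]
    - [0, 0, 0]
    - [0, 0, 0]
    - [0, 0, 0]

```text
time: 43.42
tool_pos: [0.5909, 0.0089, 0.137]
tool_rot: [-3.141, 0.0, 1.379]
contact_force: [-0.3, -0.3, -3.9]
opening: 0.0134
grip_force: 50.0
```

Emit:
arm_command:
  fingers: [0.9, 0.9, 0.9, 0.9]
  travel:
    - [0, 0, 0.001]
    - [0, 0, 0.002]
    - [0, 0, 0.0025]
    - [0, 0, 0.0025]
  dr:
    - [0, 0, 0]
    - [0, 0, 0]
    - [0, 0, 0]
    - [0, 0, 0]

```text
time: 43.75
tool_pos: [0.5912, 0.0088, 0.1351]
tool_rot: [-3.142, -0.0, 1.379]
contact_force: [0.4, -0.2, -5.2]
opening: 0.0136
grip_force: 50.0
```

Emit:
arm_command:
  fingers: [0.9, 0.9, 0.9, 0.9]
  travel:
    - [0, 0, 0.0005]
    - [0, 0, 0.001]
    - [0, 0, 0.0015]
    - [0, 0, 0.0015]
  dr:
    - [0, 0, 0]
    - [0, 0, 0]
    - [0, 0, 0]
    - [0, 0, 0]

```text
time: 44.08
tool_pos: [0.5915, 0.0088, 0.1347]
tool_rot: [3.14, -0.0, 1.379]
contact_force: [-3.0, -0.8, 5.4]
opening: 0.0137
grip_force: 50.0
```

It is seated on the posts: z stopped at the expected height and the force changed sign. Release, lift clear and verify.

Emit:
arm_command:
  fingers: [-0.3, -0.3, -0.3, -0.3, -0.3, -0.3, -0.3, -0.3]
  travel:
    - [0, 0, 0]
    - [0, 0, 0]
    - [0, 0, 0]
    - [0, 0, 0]
    - [0, 0, -0.02]
    - [0, 0, -0.05]
    - [0, 0, -0.09]
    - [0, 0, -0.13]
  dr:
    - [0, 0, 0]
    - [0, 0, 0]
    - [0, 0, 0]
    - [0, 0, 0]
    - [0, 0, 0]
    - [0, 0, 0]
    - [0, 0, 0]
    - [0, 0, 0]

```text
time: 44.75
tool_pos: [0.5908, 0.0089, 0.2645]
tool_rot: [-3.14, 0.0, 1.379]
contact_force: [1.0, 0.6, 0.2]
opening: 0.0587
grip_force: 0.0
```

Emit:
arm_command:
  fingers: [-0.3, -0.3, -0.3, -0.3, -0.3]
  travel:
    - [-0.01, -0.02, -0.02]
    - [-0.02, -0.05, -0.04]
    - [-0.02, -0.08, -0.04]
    - [-0.02, -0.08, -0.04]
    - [-0.02, -0.08, -0.04]
  dr:
    - [0, 0, 0]
    - [0, 0, 0]
    - [0, 0, 0]
    - [0, 0, 0]
    - [0, 0, 0]

```text
time: 45.17
tool_pos: [0.5083, 0.0046, 0.3045]
tool_rot: [3.14, -0.0, 1.379]
contact_force: [0.0, 0.6, -0.6]
opening: 0.0599
grip_force: 0.0
```

```bash
python3 - <<'E'
from look import *
plan([])
for n in ("side","wrist"):
  c=read_camera(n);P=cloud(c);H=hsv(c);z=P[...,2]
  for b in blobs((H[...,1]<60)&(H[...,2]>90)&(z>.107)&(z<.124)&(abs(P[...,1])<.25)&(P[...,0]>.45)&(P[...,0]<.75),150):
    q=P[b[:,1],b[:,0]]; f=np.linalg.lstsq(np.c_[q[:,:2]-VO,np.ones(len(q))],q[:,2],rcond=None)[0]; print(n,rect(plane(c,b,.116)),"slopes/z",f.round(4))
  if n=="side": cv2.imwrite("pics/s9.png",cv2.resize(c["color"][90:320,180:400],(720,600),interpolation=cv2.INTER_CUBIC))
blanks("top",amin=60)
E
```

```text
at [5.08300e-01 4.60000e-03 3.04500e-01 7.89966e+01] rp [ 3.1399e+00 -2.0000e-04] t 45.17 F [ 0.   0.6 -0.6] open 0.0599 grip 0.0
side ([0.589, 0.0035], [288, 84], 79.0) slopes/z [-0.0004 -0.0007  0.1143]
wrist ([0.5914, 0.0089], [290, 86], 78.9) slopes/z [ 0.0025 -0.0009  0.1173]
top [172. 158.] 195 ([0.6364, 0.2705], [58, 39], 2.5) V 150.0
top [148. 160.] 199 ([0.6284, 0.3481], [58, 43], 0.6) V 149.0
```

View pics/s9.png

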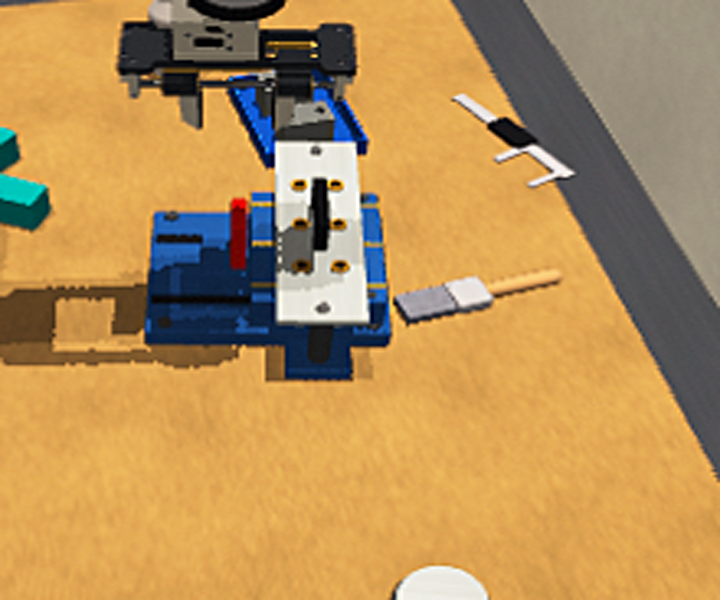

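The template lies level on both posts at about 116 mm top height, with a pin showing in each hole at (316,150) and (322,308). Both drilled blocks are in the tray, the arm is clear, and the bystanders haven't moved. Handing in.

```bash
python3 -c "
from cell import *
print(hand_in())"
```

```text
the job is handed in; nothing more can be done
None
```

I handed the job in at about 45 s of the 208 s allowed, and no verdict came back: by the final camera checks, both drilled blocks are in the tray, all three blanks are clamped at their stations, and the template lies flush over both pins.

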